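# Put the machined bronze parts away and close the ring tray

## Robot

A 6-joint arm with a two-finger parallel gripper is mounted at the origin on the work surface. World frame = base frame: x ahead of the robot, y to its left, z up, the work surface at z = 0. Lengths are in m, angles in rad, forces in N, time in s.
With the tool pointing down it reaches from about 0.4 to 0.825 m from the base axis. Payload 7 kg.
Tool frame: the origin (TCP) lies on the centre line of the jaws, within the pads' length; the fingertips stand 22 mm ahead of it and the grasp point (between the pads) lies 3 mm ahead of it (arm.tcp_to_tips is the distance from the TCP to the fingertips, in m); z points along the fingers, y is the line along which they close (so a half turn about z gives the same grasp; the last joint's range is limited). The gripper opens to 88 mm and grips with 3 to 60 N. Pads are 19 mm wide; open, the fingers measure 130 mm over their backs; the gripper's body (78 mm by 193 mm) begins 47 mm behind the grasp point.
Start: joints at [-0.951, 0.359, 0.012, 0, -1.224, -0.288], TCP at [0.22, -0.638, 0.217] pointing down, gripper open.
Joint ranges: [-3.07, 3.07], [-1.43, 2.12], [-1.02, 1.25], [-3.03, 1.67], [-3.05, -0], [-3.03, 3.03]. Speed limits (rad/s): [2.39, 2.39, 3.01, 3.14, 3.14, 3.14].

## Interface

Orientations are given as [roll, pitch, yaw] about the fixed x, y, z axes, in that order (R = Rz(yaw) Ry(pitch) Rx(roll)).
In Python, from station import arm gives the robot as it stands.
- The arm moves only by the tool jog_arm, never from a script. Its argument "targets" is a list of rows, each an object of numbers: "dx", "dy", "dz": the shift along the tool's x, y, z in mm; "rx", "ry", "rz": the turn, a rotation vector about the tool's x, y, z in rad; "gripper": the closure, from 0 (fully open) to 1 (shut). In form: [{"dx": .., "dy": .., "dz": .., "rx": .., "ry": .., "rz": .., "gripper": ..}, ...]. A call has exactly 8 rows; each row is the pose to reach, as a shift and turn from the pose commanded when the call began, along the tool's axes at that moment; what a row does not reach only later rows make up. A row lasts 1/12 s, in which the tool goes at most 41.7 mm and 7.16 degrees, less where a joint would pass 70% of its speed; a pose out of reach is approached as far as the arm can. A call with a gripper value outside its range is refused whole. The fingers move at their own pace and stop on an object; "force" is the grip in N (left out, the last holds). Time passes only in rows, so rows that repeat a pose let the fingers close, or fill a call up. It gives the time, the measured TCP pose, the force, the opening and the grip force at its end, in the units of the state.
- arm.get_state(): the state, without advancing time (a new reading comes with each control period).
- arm.grab_frame(name): name is "side" or "top" or "wrist"; returns a dict with "frame" (400x640x3 uint8, red, green, blue), "z_map" (400x640 float32, m along the optical axis (not along the pixel's ray), 0 where there is no reading), "fx", "fy", "cx", "cy" (pixels), "view" (4x4, takes a point from world to camera coordinates). Camera axes: x right, y down, z forward; pixel columns grow to the right and rows downward; lengths in m; the calibration is good to about 2 mm. A picture is of the moment at which its call begins.
- arm.job_done(): hands the job in; it is judged then, once.
The state is a dict: "t": time; "q": joint angles; "qd": joint speeds; "joint_efforts": joint torques, N m; "eef_pos": TCP position; "ee_rot": TCP orientation; "force": force on the tool from outside, world axes, zero at the start; "moment": the same for the moment, N m; "width": finger opening in m; "gripper_force": force on a finger pad.
Only numpy, scipy, OpenCV 4.12 (cv2) and the standard library are available. Lean on these libraries where they do the work, as an engineer would, in place of code of your own. Each camera call takes 0.05 s, during which the arm holds its last target. There are 200 camera calls.

## Task

Put the three bronze parts away, standing upright in the middle of their places: the ring in the blue tray, the domed cap in the red dish and the square block in the yellow dish; leave the grey parts where they lie. Once the ring is in, stack the green tray on top of the blue tray, so that its corner holes drop fully over the studs and it sits level.

Things in the scene. Friction and masses are not known exactly. Their poses are not given: they have to be found in the camera images.
- ring_bronze: Brown bronze clamp ring: round tube standing on its end, outer diameter 46 mm, bore 34, height 32, with two bolt ears 14 wide facing both ways along its own x axis (60 over the ears, ears from 5 to 27 above the underside); plain round sides along its own y axis. Origin at the centre of its underside, z up; weighs 0.11 to 0.31 kg, loose, to be put away.
- cap_bronze: Brown bronze domed cap: solid, round, diameter 44 mm, straight side up to 24 above the underside, then a dome to 35.5 high. Origin at the centre of its underside, z up; weighs 0.11 to 0.31 kg, loose, to be put away.
- block_bronze: Brown bronze square block: solid, 38 x 38 mm (sides along its own x and y) and 34 high, with a black bore mark and four small black dots drawn on top. Origin at the centre of its underside, z up; weighs 0.11 to 0.31 kg, loose, to be put away.
- ring_grey: Light grey metal clamp ring: round tube standing on its end, outer diameter 46 mm, bore 34, height 32, with two bolt ears 14 wide facing both ways along its own x axis (60 over the ears, ears from 5 to 27 above the underside); plain round sides along its own y axis. Origin at the centre of its underside, z up; loose; same shape as the bronze one, to be left where it lies.
- cap_grey: Light grey metal domed cap: solid, round, diameter 44 mm, straight side up to 24 above the underside, then a dome to 35.5 high. Origin at the centre of its underside, z up; loose; same shape as the bronze one, to be left where it lies.
- block_grey: Light grey metal square block: solid, 38 x 38 mm (sides along its own x and y) and 34 high, with a black bore mark and four small black dots drawn on top. Origin at the centre of its underside, z up; loose; same shape as the bronze one, to be left where it lies.
- blue_tray: Blue tray, fixed: plate 150 (own x) x 120 mm (own y), floor 6 thick, low lips to 12 high. At the corners, x +-63, y +-48, round posts of diameter 22 with a flat shoulder 50 up, each topped by a tapering stud 14 tall (diameter 12 at its foot, 6 at its tip). Origin: centre of its underside, z up. The ring stands on its floor, 6 up; the green tray's underside rests on the shoulders, 50 up.
- green_tray: Green tray, loose, 0.22 to 0.37 kg: plate 150 (own x) x 120 mm (own y), 6 thick, rim 3 thick to 12 high, a square hole 16 wide at each corner, x +-63, y +-48, that drops over a stud of the blue tray (either way round). A grip fin 12 thick (y), 60 long (x) stands in its middle, up to 42 above the underside. Origin at the centre of its flat underside, z up.
- red_dish: Red square dish, fixed to the table: 100 x 100 mm, floor 6 thick, rim 4 thick up to 12 high. Origin at the centre of its underside, z up; a part put in it stands on the floor, 6 above the origin.
- yellow_dish: Yellow square dish, fixed to the table: 100 x 100 mm, floor 6 thick, rim 4 thick up to 12 high. Origin at the centre of its underside, z up; a part put in it stands on the floor, 6 above the origin.
There are look-alikes about, which are no part of the job. What is meant by the yellow_dish is not orange, and is the smaller of those in its own colour. Leave any pink or turquoise look-alike of the cap_bronze alone.

How it is judged:
On the way, in this order (a step that is already met when the one before it is completed fails the run):
1. the bronze ring stands in the blue tray, let go (horizontal distance between ring_bronze and blue_tray below 0.015 m and z of ring_bronze in the frame of blue_tray between 0.003 and 0.009 m and angle between ring_bronze's own z axis and vertical below 0.1 rad and linear speed of ring_bronze below 0.03 m/s and contact force between ring_bronze and the fingers below 0.1 N), for 0.2 s.
2. the green tray is seated on the four studs of the blue tray (horizontal distance between green_tray and blue_tray below 0.006 m and z of green_tray in the frame of blue_tray between 0.047 and 0.053 m and angle between green_tray's own z axis and vertical below 0.04 rad and angle between the x axis of green_tray and the x axis of blue_tray, either way round below 0.08 rad and linear speed of green_tray below 0.03 m/s), for 0.2 s.
At the end, for the whole second after the job is handed in: Bronze ring, cap and block stand upright (0.1 rad) on the floor of the blue tray, red dish and yellow dish, within 15 mm of its centre; the green tray rests on the blue tray's shoulders (50 +-3 mm up), within 6 mm and 0.08 rad of square, level within 0.04 rad; all at rest (all of step 2 and horizontal distance between ring_bronze and blue_tray below 0.015 m and z of ring_bronze in the frame of blue_tray between 0.003 and 0.009 m and angle between each of ring_bronze, cap_bronze, block_bronze's own z axis and vertical below 0.1 rad and linear speed of each of ring_bronze, cap_bronze, block_bronze below 0.03 m/s and horizontal distance between cap_bronze and red_dish below 0.015 m and z of cap_bronze in the frame of red_dish between 0.003 and 0.009 m and horizontal distance between block_bronze and yellow_dish below 0.015 m and z of block_bronze in the frame of yellow_dish between 0.003 and 0.009 m); the robot touches nothing.
It fails at once if the grey ring is displaced by more than 15 mm (distance of ring_grey from where it was at the start of the episode above 0.015 m).
It fails at once if the grey cap is displaced by more than 15 mm (distance of cap_grey from where it was at the start of the episode above 0.015 m).
It fails at once if the grey block is displaced by more than 15 mm (distance of block_grey from where it was at the start of the episode above 0.015 m).
It also fails if it takes over 128 s, if anything falls off the work surface, if the arm or the gripper's body presses on something with over 40 N, if the wrist force passes 120 N, or if a joint passes its speed limit or range.

## Working session

There is one attempt and no reset: what is moved stays moved. The work goes in short steps, Python scripts to look and compute and a tool call to move; the robot and the scene stay as the last step left them, time stands still between calls to the robot, and variables do not carry over. Pictures are saved under pics/ and viewed, at most 14 in all, crops included, and the job is handed in when it is done.

Besides the shell and the picture viewer there is one more tool, called after "Call:" by a JSON object that holds its "fn" and its "kwargs". jog_arm: Moves the arm, as the interface text tells. Its arguments: {"type":"object","properties":{"targets":{"type":"array","items":{"type":"object","properties":{"dx":{"type":"number"},"dy":{"type":"number"},"dz":{"type":"number"},"rx":{"type":"number"},"ry":{"type":"number"},"rz":{"type":"number"},"gripper":{"type":"number"}}}},"force":{"type":"number"}},"required":["targets"]}

```bash
ls; mkdir -p pics; cat > h.py <<'E'
import numpy as np, cv2
from station import arm
def shot(n,f=None):
    d=arm.grab_frame(n)
    if f: cv2.imwrite('pics/'+f,d['frame'][:,:,::-1])
    return d
def cloud(d):
    z=d['z_map']; v,u=np.indices(z.shape)
    P=np.stack([(u-d['cx'])/d['fx']*z,(v-d['cy'])/d['fy']*z,z],-1)
    V=np.array(d['view']); W=(P-V[:3,3])@V[:3,:3]
    W[z<=0]=np.nan
    return W
E
python3 - <<'E'
from h import *
d=shot('top','top1.png'); W=cloud(d); np.savez('top1.npz',W=W,f=d['frame'])
d2=shot('side','side1.png'); np.savez('side1.npz',W=cloud(d2),f=d2['frame'])
print(d['fx'],d['view']); print(W[200,320],np.nanmin(W.reshape(-1,3),0),np.nanmax(W.reshape(-1,3),0))
print(arm.get_state())
E
```

```text
pics
458.4060417042721 [[ 0.01103565 -0.99991326  0.00718871 -0.00452706]
 [-0.98247229 -0.01218045 -0.1860103   0.50908411]
 [ 0.18608173 -0.00500996 -0.9825215   1.07038182]
 [ 0.          0.          0.          1.        ]]
[ 0.52588406 -0.00584294  0.00486103] [ 0.04153269 -1.47955888 -0.76993271] [1.64106207 1.46229617 0.8234156 ]
{'t': 0.1, 'q': array([-9.50905882e-01,  3.59295996e-01,  1.11478416e-02, -2.84767264e-04,
       -1.22410968e+00, -2.88110360e-01]), 'qd': array([ 2.12889602e-04, -1.92902103e-03,  2.42512789e-03,  1.39662308e-03,
        3.07294953e-05,  1.27469988e-03]), 'joint_efforts': array([-2.38915563e-03, -5.84163594e+01,  2.93747342e+01,  7.01539546e+00,
        1.01643577e-02, -4.66920676e-05]), 'eef_pos': array([ 0.21968753, -0.63776854,  0.21603199]), 'ee_rot': array([ 3.14011531e+00, -1.58628370e-04, -2.80990941e+00]), 'force': array([0.59825306, 1.08657679, 0.03969565]), 'moment': array([-0.01897301, -0.02355427,  0.02231628]), 'gripper_force': 0.0, 'width': 0.0879074468369572}
```

View pics/top1.png

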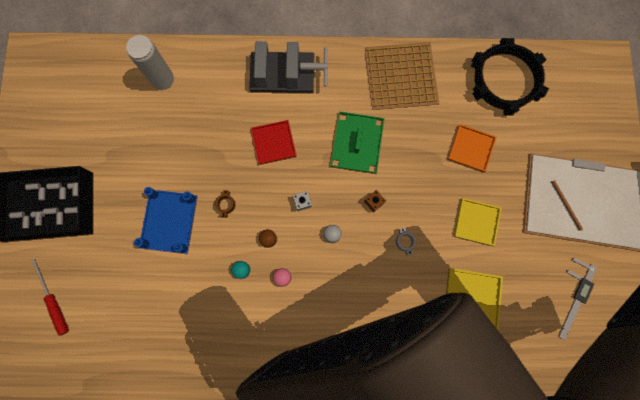

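View pics/side1.png

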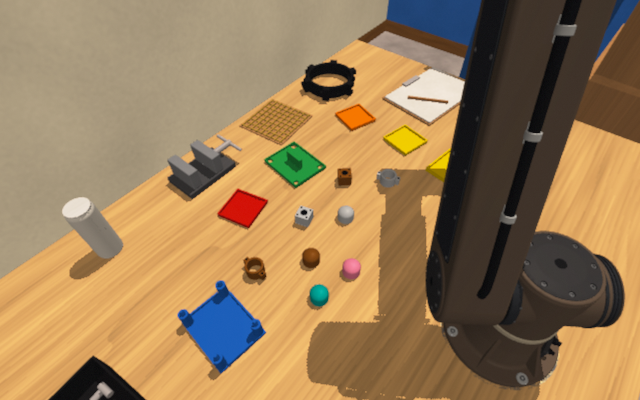

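The top picture shows: blue tray (168,221), bronze ring (225,203) with its ears roughly up and down the image, bronze cap (267,238), bronze block (375,201), red dish (273,142), green tray (357,142), small yellow dish (478,222). The bigger yellow dish is at (475,295), partly hidden. The side picture agrees with this.

```bash
cat > m.py <<'E'
from h import *
z=np.load('top1.npz'); W=z['W']; f=z['f']
hsv=cv2.cvtColor(f,cv2.COLOR_RGB2HSV)
def box(u,v,r): 
    m=np.zeros(f.shape[:2],bool); m[v-r:v+r,u-r:u+r]=1; return m
H,S,V=hsv[...,0].astype(int),hsv[...,1],hsv[...,2]
print('table z',np.nanmedian(W[170:180,210:240,2]),np.nanmedian(W[240:250,350:380,2]))
def rep(n,m,zlo,zhi):
    m=m&(W[...,2]>zlo)&(W[...,2]<zhi)
    n_,l,s,c=cv2.connectedComponentsWithStats(m.astype('uint8'),connectivity=8)
    if n_<2: print(n,'none');return
    P=W[m]; 
    (c,sz,a)=cv2.minAreaRect((P[:,:2]*1000).astype('float32'))
    print(n,m.sum(),'mean',P.mean(0).round(4),'rect c',np.round(c,1),'size',np.round(sz,1),'ang',round(a,1),'z',np.percentile(P[:,2],[5,50,95]).round(4))
    return P
rep('blue floor/all',box(168,221,45)&(abs(H-110)<12)&(S>120),-.01,.02)
P=rep('blue posts',box(168,221,45)&(abs(H-110)<15)&(S>120),.042,.08)
if P is not None:
    _,lab,c=cv2.kmeans((P[:,:2]).astype('float32'),4,None,(3,50,1e-5),5,0); print(c.round(4))
rep('red',box(273,142,32)&((H<6)|(H>174))&(S>150),-.01,.03)
rep('yellow',box(478,222,32)&(abs(H-28)<5)&(S>150),-.01,.03)
rep('yellow big',box(475,295,38)&(abs(H-28)<5)&(S>150),-.01,.03)
rep('green all',box(357,142,40)&(abs(H-65)<14)&(S>100),-.01,.022)
rep('green fin',box(357,142,40)&(abs(H-65)<14)&(S>100),.034,.06)
for n,u,v,r,a,b in [('ring',225,203,18,.027,.045),('ringears',225,203,18,.015,.045),('cap',267,238,16,.01,.05),('block',375,201,16,.028,.05),('blockg',302,201,14,.028,.05),('ringg',405,241,16,.015,.05),('capg',332,234,14,.01,.05),('pink',282,277,14,.01,.05),('turq',241,270,14,.01,.05)]:
    rep(n,box(u,v,r),a,b)
s=f[80:320,120:520][:,:,::-1]; 
cv2.imwrite('pics/crop1.png',cv2.resize(s,(800,480),interpolation=cv2.INTER_CUBIC))
E
python3 m.py
```

```text
table z -3.15913857968232e-05 -0.00014065270930248668
blue floor/all 2501 mean [0.4677 0.3757 0.0064] rect c [467.4 373.7] size [121.1 147.3] ang 83.8 z [0.0023 0.006  0.012 ]
blue posts 281 mean [0.4622 0.3711 0.052 ] rect c [465.7 372.7] size [118.3 146.2] ang 83.5 z [0.0447 0.0506 0.0636]
[[0.4087 0.4258]
 [0.5224 0.3176]
 [0.5329 0.4121]
 [0.3985 0.3309]]
red 1408 mean [0.678  0.1178 0.0069] rect c [677.4 117.5] size [101.6  99.6] ang 13.5 z [0.0023 0.0064 0.0127]
yellow 1361 mean [ 0.4732 -0.4013  0.0067] rect c [ 474.6 -401.3] size [99.  99.3] ang 76.3 z [0.0026 0.0064 0.0122]
yellow big 1072 mean [ 0.3151 -0.4     0.0086] rect c [ 291.8 -380.2] size [128.5 119.6] ang 78.9 z [0.0044 0.008  0.0157]
green all 2207 mean [ 0.6796 -0.1008  0.0066] rect c [ 680.4 -100.5] size [117.5 152.3] ang 81.7 z [0.0025 0.0064 0.0119]
green fin 114 mean [ 0.6787 -0.1015  0.0416] rect c [ 679.2 -101.8] size [12.1 60. ] ang 81.7 z [0.0376 0.0418 0.0446]
ring 146 mean [0.5111 0.2305 0.0309] rect c [510.4 230.5] size [44.5 56.2] ang 51.0 z [0.0275 0.0308 0.0345]
ringears 216 mean [0.5103 0.2306 0.02
[... 153 characters left out ...]
 28.5 z [0.0219 0.0306 0.036 ]
block 237 mean [ 0.5222 -0.1425  0.0339] rect c [ 522.6 -142.9] size [37.8 39. ] ang 40.9 z [0.0303 0.0339 0.0373]
blockg 235 mean [0.5199 0.0389 0.0339] rect c [520.3  39.1] size [38.7 38. ] ang 15.9 z [0.0298 0.0339 0.0376]
ringg 214 mean [ 0.4215 -0.2169  0.0285] rect c [ 422.2 -217.4] size [44.1 60.3] ang 73.6 z [0.0193 0.0294 0.0343]
capg 252 mean [ 0.4377 -0.0367  0.0304] rect c [438.5 -37.3] size [41.8 42.1] ang 45.0 z [0.0218 0.031  0.0362]
pink 261 mean [0.3308 0.0846 0.0301] rect c [330.7  84.9] size [41.2 42.3] ang 46.4 z [0.0229 0.0305 0.0357]
turq 268 mean [0.348  0.1848 0.0298] rect c [348.1 186.7] size [40.9 43.8] ang 0.2 z [0.0217 0.0302 0.0362]
```

View pics/crop1.png

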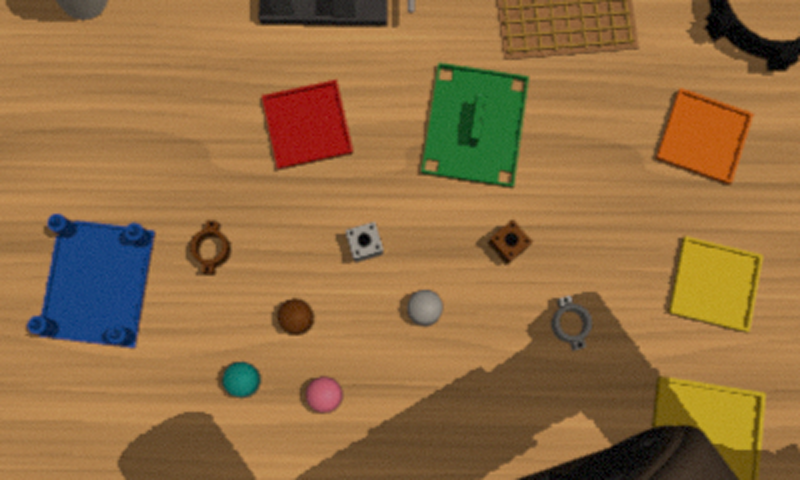

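The crop confirms what lies where: the ring's ears at crop (210,227) and (208,270), the green fin at (470,120), and clear space around the parts. All heights and sizes match the given ones. Next I work out the ring's angle and the first moves.

```bash
cat >> h.py <<'E'
from scipy.spatial.transform import Rotation as Ro
def plan(wps):
    """wps: (x,y,z,yaw_deg of tool y axis minus 90). prints tool-frame shift/turn for successive calls"""
    s=arm.get_state(); p=np.array(s['eef_pos']); R=Ro.from_euler('xyz',s['ee_rot'])
    print('t',round(s['t'],2),'tcp',p.round(4),'rot',np.round(s['ee_rot'],4),'w',round(s['width'],4),'F',np.round(s['force'],1))
    for x,y,z,a in wps:
        q=np.array([x,y,z]); T=Ro.from_euler('xyz',[np.pi,0,np.radians(a-180)])
        d=R.inv().apply(q-p)*1000; r=(R.inv()*T).as_rotvec()
        print((x,y,z,a),'d',d.round(1),'r',r.round(4),'dist',round(np.linalg.norm(d)),'deg',round(np.degrees(np.linalg.norm(r)),1)); p,R=q,T
E
python3 - <<'E'
from h import *
z=np.load('top1.npz'); W=z['W']
for u,v,n in [(225,203,'ring'),(405,241,'ringg')]:
    P=W[v-18:v+18,u-18:u+18].reshape(-1,3); P=P[(P[:,2]>.012)&(P[:,2]<.05)][:,:2]
    c=P.mean(0); r=np.linalg.norm(P-c,axis=1); Q=(P-c)[r>.0245]; a=np.arctan2(Q[:,1],Q[:,0])
    print(n,c,len(Q),np.degrees(np.angle(np.mean(np.exp(2j*a))))/2)
plan([(.40,-.38,.2,19),(.48,-.07,.18,-2),(.511,.2305,.15,-2)])
E
```

```text
ring [0.50978432 0.23035101] 48 -1.9818712954002222
ringg [ 0.42170917 -0.21685476] 50 16.505859166574393
t 0.1 tcp [ 0.2197 -0.6378  0.216 ] rot [ 3.1401e+00 -2.0000e-04 -2.8099e+00] w 0.0879 F [0.6 1.1 0. ]
(0.4, -0.38, 0.2, 19) d [-254.4  185.    16.3] r [ 0.0015 -0.0002  0.0001] dist 315 deg 0.1
(0.48, -0.07, 0.18, -2) d [-176.6  267.1   20. ] r [-0.     -0.      0.3665] dist 321 deg 21.0
(0.511, 0.2305, 0.15, -2) d [-20.5 301.4  30. ] r [0. 0. 0.] dist 304 deg 0.0
```

Call:
{"fn": "jog_arm", "kwargs": {"targets": [{"dx": -32,"dy": 23,"dz": 2},{"dx": -64,"dy": 46,"dz": 4},{"dx": -96,"dy": 69,"dz": 6},{"dx": -128,"dy": 92,"dz": 8},{"dx": -160,"dy": 116,"dz": 10},{"dx": -192,"dy": 139,"dz": 12},{"dx": -224,"dy": 162,"dz": 14},{"dx": -254,"dy": 185,"dz": 16}]}}

```text
invalid input at $.targets[0]: expected keys dx, dy, dz, rx, ry, rz, gripper
```

Call:
{"fn": "jog_arm", "kwargs": {"targets": [{"dx": -22,"dy": 33,"dz": 2,"rz": 0.05},{"dx": -44,"dy": 66,"dz": 5,"rz": 0.1},{"dx": -66,"dy": 99,"dz": 8,"rz": 0.15},{"dx": -88,"dy": 132,"dz": 10,"rz": 0.2},{"dx": -110,"dy": 166,"dz": 13,"rz": 0.25},{"dx": -132,"dy": 200,"dz": 16,"rz": 0.3},{"dx": -154,"dy": 234,"dz": 18,"rz": 0.34},{"dx": -177,"dy": 267,"dz": 20,"rz": 0.366}]}}

```text
invalid input at $.targets[0]: expected keys dx, dy, dz, rx, ry, rz, gripper
```

Call:
{"fn": "jog_arm", "kwargs": {"targets": [{"dx": -3,"dy": 38,"dz": 4},{"dx": -6,"dy": 77,"dz": 8},{"dx": -9,"dy": 116,"dz": 12},{"dx": -12,"dy": 155,"dz": 16},{"dx": -15,"dy": 194,"dz": 20},{"dx": -18,"dy": 233,"dz": 24},{"dx": -20,"dy": 272,"dz": 28},{"dx": -20,"dy": 301,"dz": 30}]}}

```text
invalid input at $.targets[0]: expected keys dx, dy, dz, rx, ry, rz, gripper
```

```bash
python3 - <<'E'
from h import *
d=shot('wrist','w1.png'); np.savez('w1.npz',W=cloud(d),f=d['frame'])
print(np.array(d['view']).round(3))
plan([(.511,.2305,.15,-2),(.511,.2305,.027,-2)])
E
```

```text
[[-0.325  0.946  0.001  0.674]
 [ 0.908  0.312  0.28  -0.034]
 [ 0.265  0.092 -0.96   0.391]
 [ 0.     0.     0.     1.   ]]
t 0.15 tcp [ 0.2197 -0.6379  0.2161] rot [ 3.1404e+00 -1.0000e-04 -2.8098e+00] w 0.0878 F [ 0.   0.1 -0.4]
(0.511, 0.2305, 0.15, -2) d [-558.2  726.1   67. ] r [ 1.200e-03 -3.000e-04  3.667e-01] dist 918 deg 21.0
(0.511, 0.2305, 0.027, -2) d [ -0.  -0. 123.] r [0. 0. 0.] dist 123 deg 0.0
```

View pics/w1.png

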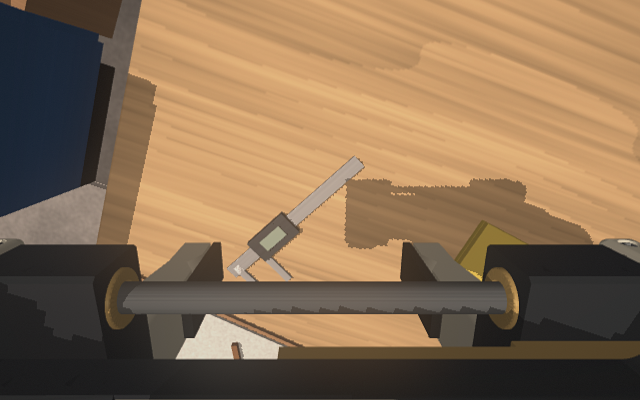

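The calls were refused because every row needs all seven keys, so the arm has not moved. The wrist picture shows the start pose, with the fingertips at about (190,290) and (440,290). I'll send them again with all keys.

Call:
{"fn": "jog_arm", "kwargs": {"targets": [{"dx": -32,"dy": 23,"dz": 2,"rx": 0,"ry": 0,"rz": 0,"gripper": 0},{"dx": -64,"dy": 46,"dz": 4,"rx": 0,"ry": 0,"rz": 0,"gripper": 0},{"dx": -96,"dy": 69,"dz": 6,"rx": 0,"ry": 0,"rz": 0,"gripper": 0},{"dx": -128,"dy": 92,"dz": 8,"rx": 0,"ry": 0,"rz": 0,"gripper": 0},{"dx": -160,"dy": 116,"dz": 10,"rx": 0,"ry": 0,"rz": 0,"gripper": 0},{"dx": -192,"dy": 139,"dz": 12,"rx": 0,"ry": 0,"rz": 0,"gripper": 0},{"dx": -224,"dy": 162,"dz": 14,"rx": 0,"ry": 0,"rz": 0,"gripper": 0},{"dx": -254,"dy": 185,"dz": 16,"rx": 0,"ry": 0,"rz": 0,"gripper": 0}]}}

```text
t: 0.82
eef_pos: [0.4005, -0.3787, 0.2008]
ee_rot: [3.142, 0.0, -2.81]
force: [0.9, -0.6, 0.6]
width: 0.088
gripper_force: 0.0
```

Call:
{"fn": "jog_arm", "kwargs": {"targets": [{"dx": -22,"dy": 33,"dz": 2,"rx": 0,"ry": 0,"rz": 0.05,"gripper": 0},{"dx": -44,"dy": 66,"dz": 5,"rx": 0,"ry": 0,"rz": 0.1,"gripper": 0},{"dx": -66,"dy": 99,"dz": 8,"rx": 0,"ry": 0,"rz": 0.15,"gripper": 0},{"dx": -88,"dy": 132,"dz": 10,"rx": 0,"ry": 0,"rz": 0.2,"gripper": 0},{"dx": -110,"dy": 166,"dz": 13,"rx": 0,"ry": 0,"rz": 0.25,"gripper": 0},{"dx": -132,"dy": 200,"dz": 16,"rx": 0,"ry": 0,"rz": 0.3,"gripper": 0},{"dx": -154,"dy": 234,"dz": 18,"rx": 0,"ry": 0,"rz": 0.34,"gripper": 0},{"dx": -177,"dy": 267,"dz": 20,"rx": 0,"ry": 0,"rz": 0.366,"gripper": 0}]}}

```text
t: 1.48
eef_pos: [0.4798, -0.0684, 0.1809]
ee_rot: [3.141, 0.0, 3.105]
force: [0.6, -0.4, 0.3]
width: 0.0875
gripper_force: 0.0
```

Call:
{"fn": "jog_arm", "kwargs": {"targets": [{"dx": -3,"dy": 38,"dz": 4,"rx": 0,"ry": 0,"rz": 0,"gripper": 0},{"dx": -6,"dy": 77,"dz": 8,"rx": 0,"ry": 0,"rz": 0,"gripper": 0},{"dx": -9,"dy": 116,"dz": 12,"rx": 0,"ry": 0,"rz": 0,"gripper": 0},{"dx": -12,"dy": 155,"dz": 16,"rx": 0,"ry": 0,"rz": 0,"gripper": 0},{"dx": -15,"dy": 194,"dz": 20,"rx": 0,"ry": 0,"rz": 0,"gripper": 0},{"dx": -18,"dy": 233,"dz": 24,"rx": 0,"ry": 0,"rz": 0,"gripper": 0},{"dx": -20,"dy": 272,"dz": 28,"rx": 0,"ry": 0,"rz": 0,"gripper": 0},{"dx": -20,"dy": 301,"dz": 30,"rx": 0,"ry": 0,"rz": 0,"gripper": 0}]}}

```text
t: 2.15
eef_pos: [0.5103, 0.2325, 0.1502]
ee_rot: [-3.141, -0.0, 3.108]
force: [0.4, -0.6, -0.0]
width: 0.0874
gripper_force: 0.0
```

```bash
python3 - <<'E'
from h import *
d=shot('wrist','w2.png'); np.savez('w2.npz',W=cloud(d),f=d['frame'])
plan([(.511,.2305,.15,-2),(.511,.2305,.027,-2)])
E
```

```text
t 2.2 tcp [0.511  0.2359 0.1499] rot [3.1412e+00 5.0000e-04 3.1099e+00] w 0.0877 F [1.8 4.8 1.6]
(0.511, 0.2305, 0.15, -2) d [-0.2 -5.4 -0.2] r [0.0004 0.0005 0.0032] dist 5 deg 0.2
(0.511, 0.2305, 0.027, -2) d [ -0.  -0. 123.] r [0. 0. 0.] dist 123 deg 0.0
```

View pics/w2.png

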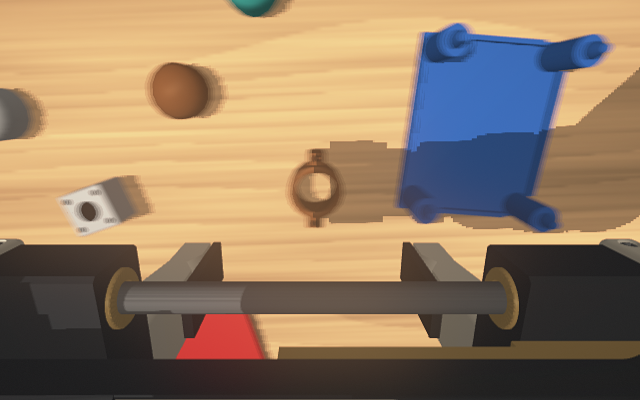

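The wrist view shows the ring between the fingers' line of travel at (317,188) and the blue tray with all its posts at (430-600, 40-220). The arm was still settling and blurred the picture, so I'll measure again now that it has stopped.

```bash
cat > mw.py <<'E'
from h import *
def meas():
    d=shot('wrist'); W=cloud(d); f=d['frame']; hsv=cv2.cvtColor(f,cv2.COLOR_RGB2HSV); H=hsv[...,0].astype(int)
    vis=np.zeros(H.shape,bool); vis[:240]=1
    return W,H,hsv[...,1],vis,f
def posts(W,H,S,vis):
    m=vis&(abs(H-110)<15)&(S>110)&(W[...,2]>.0455)&(W[...,2]<.068)
    n,l,s,c=cv2.connectedComponentsWithStats(m.astype('uint8'))
    for i in range(1,n):
        if s[i,4]>30:
            P=W[l==i]; t=P[(P[:,2]>.0485)&(P[:,2]<.0515)]; st=P[P[:,2]>.0615]
            print('post',s[i,4],cv2.minEnclosingCircle((t[:,:2]*1000).astype('float32')) if len(t)>5 else '', 'stud tip',len(st),st.mean(0).round(4) if len(st) else '')
E
python3 - <<'E'
from mw import *
W,H,S,vis,f=meas(); posts(W,H,S,vis)
m=vis.copy(); m[:,:260]=0;m[:,370:]=0; m[:130]=0
m&=(W[...,2]>.012)&(W[...,2]<.05); P=W[m]; t=P[P[:,2]>.029]
print('ring top',cv2.minEnclosingCircle((t[:,:2]*1000).astype('float32')),np.median(t,0),len(t))
c=np.median(t,0)[:2]
plan([(.511,.2305,.15,-2),(.511,.2305,.027,-2)])
E
```

```text
post 877 ((396.9786376953125, 333.404052734375), 11.052770614624023) stud tip 107 [0.3969 0.3332 0.0635]
post 928 ((406.9762878417969, 428.13671875), 11.24661922454834) stud tip 97 [0.4072 0.4278 0.0634]
post 123 ((517.9180908203125, 323.0770263671875), 8.997193336486816) stud tip 0 
post 629 ((531.8519897460938, 415.2431640625), 11.146565437316895) stud tip 64 [0.5316 0.4144 0.0635]
ring top ((508.8045654296875, 231.51925659179688), 26.711809158325195) [0.50742722 0.23220538 0.03170833] 1025
t 2.25 tcp [0.5104 0.2335 0.1499] rot [-3.1412e+00 -4.0000e-04  3.1108e+00] w 0.0876 F [0.2 0.3 0.9]
(0.511, 0.2305, 0.15, -2) d [-0.6 -3.  -0.1] r [-0.0004 -0.0004  0.0042] dist 3 deg 0.2
(0.511, 0.2305, 0.027, -2) d [ -0.  -0. 123.] r [0. 0. 0.] dist 123 deg 0.0
```

Call:
{"fn": "jog_arm", "kwargs": {"targets": [{"dx": 0,"dy": 1,"dz": 25,"rx": 0,"ry": 0,"rz": 0,"gripper": 0},{"dx": 0,"dy": 1,"dz": 50,"rx": 0,"ry": 0,"rz": 0,"gripper": 0},{"dx": 0,"dy": 1,"dz": 75,"rx": 0,"ry": 0,"rz": 0,"gripper": 0},{"dx": 0,"dy": 1,"dz": 95,"rx": 0,"ry": 0,"rz": 0,"gripper": 0},{"dx": 0,"dy": 1,"dz": 110,"rx": 0,"ry": 0,"rz": 0,"gripper": 0},{"dx": 0,"dy": 1,"dz": 118,"rx": 0,"ry": 0,"rz": 0,"gripper": 0},{"dx": 0,"dy": 1,"dz": 122,"rx": 0,"ry": 0,"rz": 0,"gripper": 0},{"dx": 0,"dy": 1,"dz": 122,"rx": 0,"ry": 0,"rz": 0,"gripper": 0}]}}

```text
t: 2.92
eef_pos: [0.5103, 0.2302, 0.0284]
ee_rot: [-3.141, -0.001, 3.107]
force: [0.7, -0.9, 0.2]
width: 0.0875
gripper_force: 0.0
```

Call:
{"fn": "jog_arm", "kwargs": {"force": 25, "targets": [{"dx": 0,"dy": 0,"dz": 0,"rx": 0,"ry": 0,"rz": 0,"gripper": 1},{"dx": 0,"dy": 0,"dz": 0,"rx": 0,"ry": 0,"rz": 0,"gripper": 1},{"dx": 0,"dy": 0,"dz": 0,"rx": 0,"ry": 0,"rz": 0,"gripper": 1},{"dx": 0,"dy": 0,"dz": 0,"rx": 0,"ry": 0,"rz": 0,"gripper": 1},{"dx": 0,"dy": 0,"dz": 0,"rx": 0,"ry": 0,"rz": 0,"gripper": 1},{"dx": 0,"dy": 0,"dz": 0,"rx": 0,"ry": 0,"rz": 0,"gripper": 1},{"dx": 0,"dy": 0,"dz": 0,"rx": 0,"ry": 0,"rz": 0,"gripper": 1},{"dx": 0,"dy": 0,"dz": 0,"rx": 0,"ry": 0,"rz": 0,"gripper": 1}]}}

```text
t: 3.58
eef_pos: [0.5104, 0.2307, 0.0289]
ee_rot: [3.142, 0.0, 3.107]
force: [0.3, 0.5, 0.1]
width: 0.0396
gripper_force: 0.0
```

```bash
python3 - <<'E'
from h import *
plan([(.51,.231,.13,-2),(.4645,.374,.125,-6),(.4645,.374,.035,-6)])
E
```

```text
t 3.58 tcp [0.5104 0.2307 0.0289] rot [3.1415 0.     3.1074] w 0.0396 F [0.3 0.5 0.1]
(0.51, 0.231, 0.13, -2) d [   0.4    0.3 -101.1] r [0.0001 0.     0.0007] dist 101 deg 0.0
(0.4645, 0.374, 0.125, -6) d [ 50.5 141.3   5. ] r [ 0.     -0.      0.0698] dist 150 deg 4.0
(0.4645, 0.374, 0.035, -6) d [ 0. -0. 90.] r [0. 0. 0.] dist 90 deg 0.0
```

The opening of 39.6 mm is smaller than the ring's 46 mm and there is no grip force, so something is off. I'll look.

```bash
python3 - <<'E'
from h import *
d=shot('wrist'); e=shot('side')
a=cv2.resize(d['frame'][:,:,::-1],(640,400))
b=cv2.resize(e['frame'][190:340,180:340,::-1],(213,200),interpolation=cv2.INTER_CUBIC); 
t=shot('top')
tt=cv2.resize(t['frame'][160:250,180:280,::-1],(222,200),interpolation=cv2.INTER_CUBIC)
o=np.zeros((600,640,3),np.uint8); o[:400]=a; o[400:,:213]=b; o[400:,220:442]=tt
cv2.imwrite('pics/w3.png',o); s=arm.get_state(); print(s['width'],s['gripper_force'])
E
```

```text
0.02776191989154271 0.0
```

View pics/w3.png

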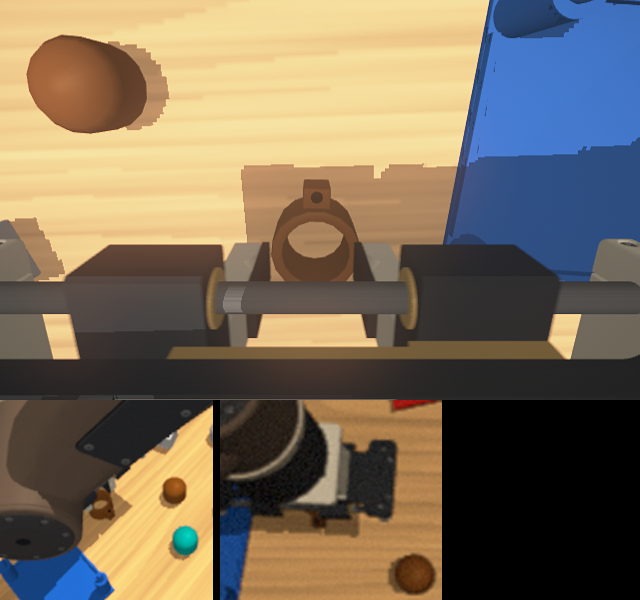

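The wrist view shows the ring at (315,245), and the fingers, around (230-400, 290), are closing on its +x side. So the fingers were off along the tool's x, and the ring may have slid. I'll open, then measure the ring and the fingertips in the same frame.

Call:
{"fn": "jog_arm", "kwargs": {"targets": [{"dx": 0,"dy": 0,"dz": 0,"rx": 0,"ry": 0,"rz": 0,"gripper": 0},{"dx": 0,"dy": 0,"dz": 0,"rx": 0,"ry": 0,"rz": 0,"gripper": 0},{"dx": 0,"dy": 0,"dz": 0,"rx": 0,"ry": 0,"rz": 0,"gripper": 0},{"dx": 0,"dy": 0,"dz": 0,"rx": 0,"ry": 0,"rz": 0,"gripper": 0},{"dx": 0,"dy": 0,"dz": 0,"rx": 0,"ry": 0,"rz": 0,"gripper": 0},{"dx": 0,"dy": 0,"dz": 0,"rx": 0,"ry": 0,"rz": 0,"gripper": 0},{"dx": 0,"dy": 0,"dz": 0,"rx": 0,"ry": 0,"rz": 0,"gripper": 0},{"dx": 0,"dy": 0,"dz": 0,"rx": 0,"ry": 0,"rz": 0,"gripper": 0}]}}

```text
t: 4.4
eef_pos: [0.5104, 0.2307, 0.0289]
ee_rot: [-3.142, -0.0, 3.107]
force: [0.3, -0.1, -0.2]
width: 0.0761
gripper_force: 0.0
```

```bash
python3 - <<'E'
from mw import *
d=shot('wrist','w4.png'); W=cloud(d); f=d['frame']
s=arm.get_state(); p=s['eef_pos']; R=Ro.from_euler('xyz',s['ee_rot']); print(p,s['width'])
hsv=cv2.cvtColor(f,cv2.COLOR_RGB2HSV)
m=(W[...,2]>.012)&(W[...,2]<.05); m[:150]=0; m[282:]=0; m[:,:225]=0; m[:,400:]=0
P=W[m]; t=P[abs(P[:,2]-.032)<.002]; print('ring top',len(t),cv2.minEnclosingCircle((t[:,:2]*1000).astype('float32')),np.ptp(t,axis=0))
L=R.inv().apply(W.reshape(-1,3)-p).reshape(W.shape)*1000
for u,v in [(210,260),(195,270),(180,280),(205,300),(190,320),(185,345),(410,260),(430,270),(450,330),(315,295),(60,300)]:
    print(u,v,'tool frame',L[v,u].round(1),'rgb',f[v,u])
E
```

```text
[0.51043167 0.23071614 0.02886851] 0.07967503667074581
ring top 2115 ((508.3890075683594, 232.38323974609375), 22.792491912841797) [0.03926457 0.04522334 0.00387321]
210 260 tool frame [ 11.  -43.7 -30.2] rgb [144 125 107]
195 270 tool frame [ 12.6 -46.  -42.6] rgb [142 125 107]
180 280 tool frame [ 12.9 -48.8 -51.1] rgb [142 127 109]
205 300 tool frame [ 30.3 -26.1 -92.6] rgb [123 112 105]
190 320 tool frame [  3.7 -42.3 -62.3] rgb [117 106  91]
185 345 tool frame [ -1.6 -42.4 -68.6] rgb [113 103  90]
410 260 tool frame [  9.8  42.5 -27.8] rgb [127 116 101]
430 270 tool frame [ 12.7  46.1 -42.8] rgb [130 120 104]
450 330 tool frame [  9.8  41.8 -76.1] rgb [111 103  90]
315 295 tool frame [ 31.7   0.6 -92.6] rgb [94 83 75]
60 300 tool frame [ 34.1 -56.3 -98.7] rgb [69 64 63]
```

View pics/w4.png

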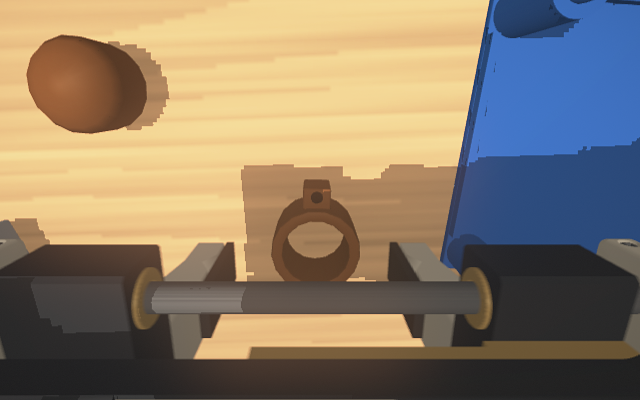

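The ring has not moved: its top is still at (508,232) mm. It sits between the fingers in the picture at (315,245). But the visible fingertips, at about (235,243), seem to end above the ring's height. I'll check where the tips really are.

```bash
python3 - <<'E'
from mw import *
print('tips',arm.tcp_to_tips,[a for a in dir(arm) if a[0]!='_'])
d=shot('wrist'); W=cloud(d); V=np.array(d['view'])
s=arm.get_state(); p=s['eef_pos']; R=Ro.from_euler('xyz',s['ee_rot']); print(s['width'])
L=R.inv().apply(W.reshape(-1,3)-p).reshape(W.shape)*1000
for v in (246,252,258): 
    for u in (195,205,212,218,226,232): print(v,u,L[v,u].round(1),end='; ')
    print()
h=s['width']*500
for x in (-9.5,9.5):
    for z in (-40,-20,0,22):
        c=V[:3,:3]@(R.apply(np.array([x,-h,z])/1000)+p)+V[:3,3]; print((x,z),'px',round(d['fx']*c[0]/c[2]+d['cx']),round(d['fy']*c[1]/c[2]+d['cy']))
E
```

```text
tips 0.022 ['Unreachable', 'get_state', 'grab_frame', 'job_done', 'tcp_to_tips']
0.08315912286421441
246 195 [ 12.7 -53.4 -19.3]; 246 205 [ 12.5 -49.  -18.7]; 246 212 [ 13.  -45.4 -19.8]; 246 218 [ 10.8 -44.1 -14.9]; 246 226 [ 11.1 -40.2 -15.5]; 246 232 [ -7.9 -48.1  28.4]; 
252 195 [ 12.4 -51.5 -25.2]; 252 205 [ 12.3 -47.2 -24.8]; 252 212 [ 12.1 -44.2 -24.5]; 252 218 [ 10.3 -42.8 -20.5]; 252 226 [  8.1 -40.4 -15.6]; 252 232 [-12.7 -48.8  30.3]; 
258 195 [ 12.7 -49.4 -31.7]; 258 205 [ 12.2 -45.5 -30.7]; 258 212 [ 11.3 -43.1 -28.9]; 258 218 [ 11.  -40.7 -28.2]; 258 226 [  5.2 -40.5 -16. ]; 258 232 [-16.5 -49.   29.8]; 
(-9.5, -40) px 212 315
(-9.5, -20) px 224 290
(-9.5, 0) px 233 270
(-9.5, 22) px 241 253
(9.5, -40) px 209 274
(9.5, -20) px 221 253
(9.5, 0) px 231 237
(9.5, 22) px 239 222
```

In the camera's world frame the fingertips end about 15 mm *behind* the reported TCP, so they stand at z≈0.044, not 22 mm ahead of it. That explains the empty closing above the 32 mm ring. I'll go down 20 mm and check again.

Call:
{"fn": "jog_arm", "kwargs": {"targets": [{"dx": 1,"dy": 1,"dz": 4,"rx": 0,"ry": 0,"rz": 0,"gripper": 0},{"dx": 2,"dy": 1,"dz": 8,"rx": 0,"ry": 0,"rz": 0,"gripper": 0},{"dx": 2,"dy": 1,"dz": 12,"rx": 0,"ry": 0,"rz": 0,"gripper": 0},{"dx": 2,"dy": 1,"dz": 15,"rx": 0,"ry": 0,"rz": 0,"gripper": 0},{"dx": 2,"dy": 1,"dz": 18,"rx": 0,"ry": 0,"rz": 0,"gripper": 0},{"dx": 2,"dy": 1,"dz": 20,"rx": 0,"ry": 0,"rz": 0,"gripper": 0},{"dx": 2,"dy": 1,"dz": 20,"rx": 0,"ry": 0,"rz": 0,"gripper": 0},{"dx": 2,"dy": 1,"dz": 20,"rx": 0,"ry": 0,"rz": 0,"gripper": 0}]}}

```text
t: 5.17
eef_pos: [0.5084, 0.2317, 0.0087]
ee_rot: [-3.141, -0.0, 3.107]
force: [1.0, 0.3, 0.6]
width: 0.0874
gripper_force: 0.0
```

```bash
python3 - <<'E'
from mw import *
d=shot('wrist','w5.png'); W=cloud(d); V=np.array(d['view'])
s=arm.get_state(); p=s['eef_pos']; R=Ro.from_euler('xyz',s['ee_rot']); print(p,s['width'],s['force'])
L=R.inv().apply(W.reshape(-1,3)-p).reshape(W.shape)*1000
# finger points: inner face band
for sg in (-1,1):
    m=(abs(L[...,0])<14)&(abs(sg*L[...,1]-43)<5)&(L[...,2]<15)&(L[...,2]>-60)
    m[:200]=0
    P=L[m]; print(sg,len(P),'x',P[:,0].min(),P[:,0].max(),'zmax',np.sort(P[:,2])[-5:], 'world z tip',p[2]-P[:,2].max()/1000)
    Q=P[P[:,2]>-22]; print(len(Q),np.percentile(Q,[2,50,98],axis=0).round(1))
m=(W[...,2]>.028)&(W[...,2]<.036)&(abs(L[...,1])<30); m[282:]=0
t=W[m]; print('ring top',len(t),cv2.minEnclosingCircle((t[:,:2]*1000).astype('float32')),np.median(t[:,2]))
tb=W[20:100,150:400,2]; print('table',np.nanmedian(tb))
E
```

```text
[0.5085314  0.23178827 0.00886063] 0.08785046474178672 [-0.56208124 -0.13907306  0.10724686]
-1 2301 x -13.992511661030871 13.983492908686426 zmax [10.39772853 10.46913334 10.56059131 10.64587586 10.98159848] world z tip -0.0021209675052234235
1223 [[-13.1 -47.8 -21. ]
 [  2.1 -44.2   8.5]
 [ 13.3 -38.2  10.1]]
1 2442 x -13.969210262303674 13.960091181832128 zmax [10.33395197 10.44502101 10.99831624 11.01688827 11.10294461] world z tip -0.0022423136350725546
1241 [[-13.2  38.3 -21.2]
 [  2.2  43.6   8.6]
 [ 13.3  47.8  10. ]]
ring top 2040 ((500.6243591308594, 232.98837280273438), 25.127241134643555) 0.03164536952053905
table 0.00011360697889224796
```

View pics/w5.png

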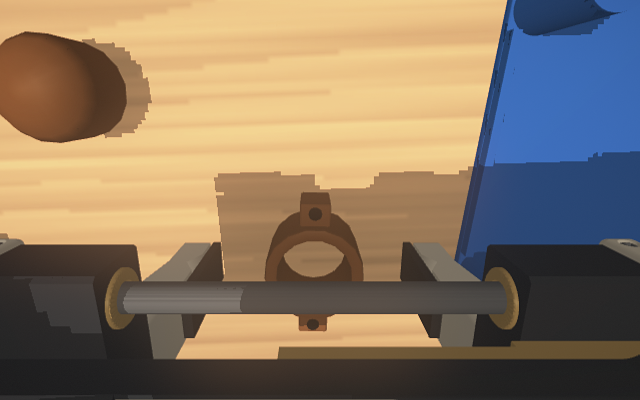

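The picture shows the ring centred between the open fingers at (315,255), both ears visible, and no contact although the TCP reads z=0.009. So the tips really are about 37 mm shorter than stated. I'll go 15 mm lower and close.

Call:
{"fn": "jog_arm", "kwargs": {"targets": [{"dx": 0,"dy": 1,"dz": 3,"rx": 0,"ry": 0,"rz": 0,"gripper": 0},{"dx": 0,"dy": 1,"dz": 6,"rx": 0,"ry": 0,"rz": 0,"gripper": 0},{"dx": 0,"dy": 1,"dz": 9,"rx": 0,"ry": 0,"rz": 0,"gripper": 0},{"dx": 0,"dy": 1,"dz": 12,"rx": 0,"ry": 0,"rz": 0,"gripper": 0},{"dx": 0,"dy": 1,"dz": 15,"rx": 0,"ry": 0,"rz": 0,"gripper": 0},{"dx": 0,"dy": 1,"dz": 15,"rx": 0,"ry": 0,"rz": 0,"gripper": 0.2},{"dx": 0,"dy": 1,"dz": 15,"rx": 0,"ry": 0,"rz": 0,"gripper": 0.6},{"dx": 0,"dy": 1,"dz": 15,"rx": 0,"ry": 0,"rz": 0,"gripper": 1}]}}

```text
t: 5.88
eef_pos: [0.5085, 0.2328, -0.0061]
ee_rot: [-3.142, -0.0, 3.107]
force: [-0.3, -0.6, 0.4]
width: 0.0729
gripper_force: 0.0
```

Call:
{"fn": "jog_arm", "kwargs": {"force": 25, "targets": [{"dx": 0,"dy": 0,"dz": 0,"rx": 0,"ry": 0,"rz": 0,"gripper": 1},{"dx": 0,"dy": 0,"dz": 0,"rx": 0,"ry": 0,"rz": 0,"gripper": 1},{"dx": 0,"dy": 0,"dz": 0,"rx": 0,"ry": 0,"rz": 0,"gripper": 1},{"dx": 0,"dy": 0,"dz": 0,"rx": 0,"ry": 0,"rz": 0,"gripper": 1},{"dx": 0,"dy": 0,"dz": 0,"rx": 0,"ry": 0,"rz": 0,"gripper": 1},{"dx": 0,"dy": 0,"dz": 0,"rx": 0,"ry": 0,"rz": 0,"gripper": 1},{"dx": 0,"dy": 0,"dz": 0,"rx": 0,"ry": 0,"rz": 0,"gripper": 1},{"dx": 0,"dy": 0,"dz": 0,"rx": 0,"ry": 0,"rz": 0,"gripper": 1}]}}

```text
t: 6.55
eef_pos: [0.5086, 0.2328, -0.006]
ee_rot: [3.142, 0.0, 3.107]
force: [0.5, -1.2, 1.4]
width: 0.0461
gripper_force: 25.0
```

```bash
python3 - <<'E'
from h import *
plan([(.51,.231,.1,-2),(.4645,.374,.1,-6),(.4645,.374,.0,-6)])
E
```

```text
t 6.55 tcp [ 0.5086  0.2328 -0.006 ] rot [3.1415e+00 1.0000e-04 3.1075e+00] w 0.0461 F [ 0.5 -1.2  1.4]
(0.51, 0.231, 0.1, -2) d [  -1.5   -1.8 -106. ] r [0.0001 0.0001 0.0008] dist 106 deg 0.0
(0.4645, 0.374, 0.1, -6) d [ 50.5 141.3   0. ] r [ 0.     -0.      0.0698] dist 150 deg 4.0
(0.4645, 0.374, 0.0, -6) d [  0.  -0. 100.] r [0. 0. 0.] dist 100 deg 0.0
```

The ring is gripped: 46.1 mm at 25 N. Now I lift it, carry it over the blue tray and lower it.

Call:
{"fn": "jog_arm", "kwargs": {"targets": [{"dx": 0,"dy": 0,"dz": -10,"rx": 0,"ry": 0,"rz": 0,"gripper": 1},{"dx": 0,"dy": 0,"dz": -25,"rx": 0,"ry": 0,"rz": 0,"gripper": 1},{"dx": 0,"dy": 0,"dz": -45,"rx": 0,"ry": 0,"rz": 0,"gripper": 1},{"dx": 0,"dy": 0,"dz": -65,"rx": 0,"ry": 0,"rz": 0,"gripper": 1},{"dx": 0,"dy": 0,"dz": -85,"rx": 0,"ry": 0,"rz": 0,"gripper": 1},{"dx": 0,"dy": 0,"dz": -98,"rx": 0,"ry": 0,"rz": 0,"gripper": 1},{"dx": 0,"dy": 0,"dz": -104,"rx": 0,"ry": 0,"rz": 0,"gripper": 1},{"dx": 0,"dy": 0,"dz": -106,"rx": 0,"ry": 0,"rz": 0,"gripper": 1}]}}

```text
t: 7.22
eef_pos: [0.5088, 0.2331, 0.1013]
ee_rot: [3.14, 0.001, 3.107]
force: [0.1, 1.3, -3.1]
width: 0.0465
gripper_force: 25.0
```

Call:
{"fn": "jog_arm", "kwargs": {"targets": [{"dx": 5,"dy": 13,"dz": 0,"rx": 0,"ry": 0,"rz": 0.01,"gripper": 1},{"dx": 14,"dy": 40,"dz": 0,"rx": 0,"ry": 0,"rz": 0.02,"gripper": 1},{"dx": 24,"dy": 70,"dz": 0,"rx": 0,"ry": 0,"rz": 0.035,"gripper": 1},{"dx": 35,"dy": 100,"dz": 0,"rx": 0,"ry": 0,"rz": 0.05,"gripper": 1},{"dx": 44,"dy": 125,"dz": 0,"rx": 0,"ry": 0,"rz": 0.06,"gripper": 1},{"dx": 48,"dy": 135,"dz": 0,"rx": 0,"ry": 0,"rz": 0.07,"gripper": 1},{"dx": 49,"dy": 139.5,"dz": 0,"rx": 0,"ry": 0,"rz": 0.07,"gripper": 1},{"dx": 49,"dy": 139.5,"dz": 0,"rx": 0,"ry": 0,"rz": 0.07,"gripper": 1}]}}

```text
t: 7.88
eef_pos: [0.4635, 0.3741, 0.0987]
ee_rot: [-3.14, -0.001, 3.039]
force: [0.3, 0.2, -2.1]
width: 0.0461
gripper_force: 25.0
```

```bash
python3 - <<'E'
from mw import *
W,H,S,vis,f=meas(); posts(W,H,S,vis)
plan([(.4645,.374,.1,-6),(.4645,.374,.001,-6)])
E
```

```text
post 486 ((396.723388671875, 333.7629699707031), 10.810233116149902) stud tip 0 
post 1049 ((406.9349670410156, 429.09649658203125), 10.984790802001953) stud tip 129 [0.4068 0.4287 0.0636]
post 70  stud tip 70 [0.3969 0.3336 0.0641]
t 7.93 tcp [0.4638 0.3733 0.0989] rot [-3.1400e+00 -1.0000e-03  3.0382e+00] w 0.0459 F [-0.  -0.2 -1.8]
(0.4645, 0.374, 0.1, -6) d [-0.6  0.7 -1.1] r [-0.0016 -0.001   0.0013] dist 1 deg 0.1
(0.4645, 0.374, 0.001, -6) d [ 0. -0. 99.] r [0. 0. 0.] dist 99 deg 0.0
```

Call:
{"fn": "jog_arm", "kwargs": {"targets": [{"dx": 0,"dy": 0,"dz": 20,"rx": 0,"ry": 0,"rz": 0,"gripper": 1},{"dx": 0,"dy": 0,"dz": 45,"rx": 0,"ry": 0,"rz": 0,"gripper": 1},{"dx": 0,"dy": 0,"dz": 65,"rx": 0,"ry": 0,"rz": 0,"gripper": 1},{"dx": 0,"dy": 0,"dz": 80,"rx": 0,"ry": 0,"rz": 0,"gripper": 1},{"dx": 0,"dy": 0,"dz": 90,"rx": 0,"ry": 0,"rz": 0,"gripper": 1},{"dx": 0,"dy": 0,"dz": 95,"rx": 0,"ry": 0,"rz": 0,"gripper": 1},{"dx": 0,"dy": 0,"dz": 97,"rx": 0,"ry": 0,"rz": 0,"gripper": 1},{"dx": 0,"dy": 0,"dz": 98,"rx": 0,"ry": 0,"rz": 0,"gripper": 1}]}}

```text
t: 8.6
eef_pos: [0.4647, 0.3737, 0.0021]
ee_rot: [3.141, 0.0, 3.037]
force: [0.7, 1.0, -1.7]
width: 0.0457
gripper_force: 25.0
```

Call:
{"fn": "jog_arm", "kwargs": {"targets": [{"dx": 0,"dy": 0,"dz": 0.5,"rx": 0,"ry": 0,"rz": 0,"gripper": 1},{"dx": 0,"dy": 0,"dz": 0.5,"rx": 0,"ry": 0,"rz": 0,"gripper": 1},{"dx": 0,"dy": 0,"dz": 0.5,"rx": 0,"ry": 0,"rz": 0,"gripper": 0.3},{"dx": 0,"dy": 0,"dz": 0.5,"rx": 0,"ry": 0,"rz": 0,"gripper": 0.3},{"dx": 0,"dy": 0,"dz": 0.5,"rx": 0,"ry": 0,"rz": 0,"gripper": 0.3},{"dx": 0,"dy": 0,"dz": 0.5,"rx": 0,"ry": 0,"rz": 0,"gripper": 0.3},{"dx": 0,"dy": 0,"dz": 0.5,"rx": 0,"ry": 0,"rz": 0,"gripper": 0.3},{"dx": 0,"dy": 0,"dz": 0.5,"rx": 0,"ry": 0,"rz": 0,"gripper": 0.3}]}}

```text
t: 9.27
eef_pos: [0.4643, 0.374, 0.0015]
ee_rot: [3.141, 0.0, 3.037]
force: [-0.2, -0.5, 0.6]
width: 0.061
gripper_force: 0.0
```

```bash
python3 - <<'E'
from mw import *
plan([(.4645,.374,.15,-6),(.57,.14,.15,-7),(.66,-.06,.15,-8.2)])
W,H,S,vis,f=meas(); m=vis&(H<20)&(S>80)&(W[...,2]>.02)&(W[...,2]<.05); P=W[m]; P=P[np.hypot(P[:,0]-.4645,P[:,1]-.374)<.04]
print(len(P),np.percentile(P[:,2],[50,90,99]) if len(P) else '')
E
```

```text
t 9.27 tcp [0.4643 0.374  0.0015] rot [3.1413e+00 1.0000e-04 3.0375e+00] w 0.061 F [-0.2 -0.5  0.6]
(0.4645, 0.374, 0.15, -6) d [-2.000e-01  1.000e-01 -1.485e+02] r [0.0002 0.0001 0.0006] dist 148 deg 0.0
(0.57, 0.14, 0.15, -7) d [-129.4 -221.7   -0. ] r [ 0.     -0.      0.0175] dist 257 deg 1.0
(0.66, -0.06, 0.15, -8.2) d [-113.7 -187.5   -0. ] r [ 0.     -0.      0.0209] dist 219 deg 1.2
899 [0.03279642 0.03385039 0.03517918]
```

Call:
{"fn": "jog_arm", "kwargs": {"targets": [{"dx": 0,"dy": 0,"dz": -10,"rx": 0,"ry": 0,"rz": 0,"gripper": 0.3},{"dx": 0,"dy": 0,"dz": -30,"rx": 0,"ry": 0,"rz": 0,"gripper": 0.3},{"dx": 0,"dy": 0,"dz": -60,"rx": 0,"ry": 0,"rz": 0,"gripper": 0.3},{"dx": 0,"dy": 0,"dz": -95,"rx": 0,"ry": 0,"rz": 0,"gripper": 0.3},{"dx": 0,"dy": 0,"dz": -130,"rx": 0,"ry": 0,"rz": 0,"gripper": 0.3},{"dx": 0,"dy": 0,"dz": -150,"rx": 0,"ry": 0,"rz": 0,"gripper": 0.3},{"dx": 0,"dy": 0,"dz": -158,"rx": 0,"ry": 0,"rz": 0,"gripper": 0.3},{"dx": 0,"dy": 0,"dz": -158,"rx": 0,"ry": 0,"rz": 0,"gripper": 0.3}]}}

```text
t: 9.98
eef_pos: [0.4651, 0.3749, 0.1626]
ee_rot: [3.137, 0.003, 3.038]
force: [0.3, 0.9, -0.2]
width: 0.0612
gripper_force: 0.0
```

```bash
python3 - <<'E'
from mw import *
W,H,S,vis,f=meas(); posts(W,H,S,vis)
m=(W[...,2]>.034)&(W[...,2]<.042)&(np.hypot(W[...,0]-.4645,W[...,1]-.374)<.035); P=W[m]
print(len(P),cv2.minEnclosingCircle((P[:,:2]*1000).astype('float32')),np.median(P[:,2]))
plan([(.57,.14,.16,-7),(.68,-.10,.16,-8.2)])
E
```

```text
post 377 ((396.5713806152344, 333.8796081542969), 10.843770027160645) stud tip 0 
post 617 ((406.7126159667969, 428.7958679199219), 10.862642288208008) stud tip 76 [0.4066 0.4286 0.0637]
post 45  stud tip 45 [0.3965 0.3337 0.0639]
1042 ((464.14910888671875, 374.09588623046875), 30.821075439453125) 0.037608756297597336
t 10.03 tcp [0.4643 0.3741 0.1604] rot [3.1396e+00 7.0000e-04 3.0373e+00] w 0.0612 F [ 0.4  0.6 -0.6]
(0.57, 0.14, 0.16, -7) d [-129.5 -221.9    0. ] r [0.002  0.0007 0.0179] dist 257 deg 1.0
(0.68, -0.1, 0.16, -8.2) d [-138.4 -224.8   -0. ] r [ 0.     -0.      0.0209] dist 264 deg 1.2
```

The ring stands in the tray: its top is at 37.6 mm and it is centred. On to the green tray.

Call:
{"fn": "jog_arm", "kwargs": {"targets": [{"dx": -10,"dy": -16,"dz": 0,"rx": 0,"ry": 0,"rz": 0.005,"gripper": 0.3},{"dx": -28,"dy": -48,"dz": 0,"rx": 0,"ry": 0,"rz": 0.01,"gripper": 0.3},{"dx": -47,"dy": -80,"dz": 0,"rx": 0,"ry": 0,"rz": 0.015,"gripper": 0.3},{"dx": -66,"dy": -113,"dz": 0,"rx": 0,"ry": 0,"rz": 0.018,"gripper": 0.3},{"dx": -84,"dy": -144,"dz": 0,"rx": 0,"ry": 0,"rz": 0.018,"gripper": 0.3},{"dx": -102,"dy": -175,"dz": 0,"rx": 0,"ry": 0,"rz": 0.018,"gripper": 0.3},{"dx": -118,"dy": -202,"dz": 0,"rx": 0,"ry": 0,"rz": 0.018,"gripper": 0.3},{"dx": -129,"dy": -222,"dz": 0,"rx": 0,"ry": 0,"rz": 0.018,"gripper": 0.3}]}}

```text
t: 10.7
eef_pos: [0.5691, 0.1368, 0.1572]
ee_rot: [-3.139, -0.003, 3.018]
force: [-1.0, 0.2, -0.6]
width: 0.0612
gripper_force: 0.0
```

Call:
{"fn": "jog_arm", "kwargs": {"targets": [{"dx": -18,"dy": -30,"dz": 0,"rx": 0,"ry": 0,"rz": 0.005,"gripper": 0.3},{"dx": -38,"dy": -62,"dz": 0,"rx": 0,"ry": 0,"rz": 0.01,"gripper": 0.3},{"dx": -59,"dy": -96,"dz": 0,"rx": 0,"ry": 0,"rz": 0.015,"gripper": 0.3},{"dx": -80,"dy": -130,"dz": 0,"rx": 0,"ry": 0,"rz": 0.02,"gripper": 0.3},{"dx": -101,"dy": -164,"dz": 0,"rx": 0,"ry": 0,"rz": 0.021,"gripper": 0.3},{"dx": -122,"dy": -198,"dz": 0,"rx": 0,"ry": 0,"rz": 0.021,"gripper": 0.3},{"dx": -134,"dy": -218,"dz": 0,"rx": 0,"ry": 0,"rz": 0.021,"gripper": 0.3},{"dx": -138,"dy": -225,"dz": 0,"rx": 0,"ry": 0,"rz": 0.021,"gripper": 0.3}]}}

```text
t: 11.37
eef_pos: [0.6787, -0.1042, 0.1562]
ee_rot: [-3.14, -0.004, 2.995]
force: [-0.1, 0.2, 0.0]
width: 0.0616
gripper_force: 0.0
```

Call:
{"fn": "jog_arm", "kwargs": {"targets": [{"dx": 0,"dy": 0,"dz": 0,"rx": 0,"ry": 0,"rz": 0,"gripper": 0.3},{"dx": 0,"dy": 0,"dz": 0,"rx": 0,"ry": 0,"rz": 0,"gripper": 0.3},{"dx": 0,"dy": 0,"dz": 0,"rx": 0,"ry": 0,"rz": 0,"gripper": 0.3},{"dx": 0,"dy": 0,"dz": 0,"rx": 0,"ry": 0,"rz": 0,"gripper": 0.3},{"dx": 0,"dy": 0,"dz": 0,"rx": 0,"ry": 0,"rz": 0,"gripper": 0.3},{"dx": 0,"dy": 0,"dz": 0,"rx": 0,"ry": 0,"rz": 0,"gripper": 0.3},{"dx": 0,"dy": 0,"dz": 0,"rx": 0,"ry": 0,"rz": 0,"gripper": 0.3},{"dx": 0,"dy": 0,"dz": 0,"rx": 0,"ry": 0,"rz": 0,"gripper": 0.3}]}}

```text
t: 12.03
eef_pos: [0.6791, -0.1, 0.1596]
ee_rot: [3.141, 0.0, 2.999]
force: [0.4, -0.5, -0.8]
width: 0.0616
gripper_force: 0.0
```

```bash
cat >> mw.py <<'E'
def holes(W,H,S,V):
    """centres of the green tray's holes that are in view: gaps within the green plate; image components"""
    g=((abs(H-65)<16)&(S>90)); return g
E
python3 - <<'E'
from mw import *
d=shot('wrist','w6.png'); W=cloud(d); f=d['frame']; hsv=cv2.cvtColor(f,cv2.COLOR_RGB2HSV); H=hsv[...,0].astype(int); S=hsv[...,1]
g=(abs(H-65)<16)&(S>90)
P=W[g&(W[...,2]>.036)&(W[...,2]<.046)]; c,sz,a=cv2.minAreaRect((P[:,:2]*1000).astype('float32')); print('fin',len(P),np.round(c,1),np.round(sz,1),round(a,2))
P=W[g&(W[...,2]>-.01)&(W[...,2]<.02)]; c,sz,a=cv2.minAreaRect((P[:,:2]*1000).astype('float32')); print('plate',len(P),np.round(c,1),np.round(sz,1),round(a,2))
n,l,s,c=cv2.connectedComponentsWithStats((~g).astype('uint8'))
for i in range(1,n):
    if 100<s[i,4]<4000 and s[i,1]<240:
        Q=W[l==i]; print('hole',s[i],c[i].round(),np.nanmean(Q,0).round(4))
plan([(.679,-.101,.16,-8.2)])
E
```

```text
fin 962 [ 676.8 -101.1] [11.2 59.3] 81.92
plate 17815 [ 677.8 -101.2] [120.  150.1] 81.58
hole [ 245  104  124  153 1495] [282. 195.] [ 0.6886 -0.1289  0.0037]
hole [356 105  18  19 338] [364. 114.] [ 6.226e-01 -4.420e-02  4.000e-04]
t 12.08 tcp [ 0.679  -0.1002  0.1595] rot [3.1415e+00 2.0000e-04 2.9988e+00] w 0.0613 F [-0.3  0.4 -0.2]
(0.679, -0.101, 0.16, -8.2) d [-0.1 -0.8 -0.5] r [0.0001 0.0002 0.0004] dist 1 deg 0.0
```

View pics/w6.png

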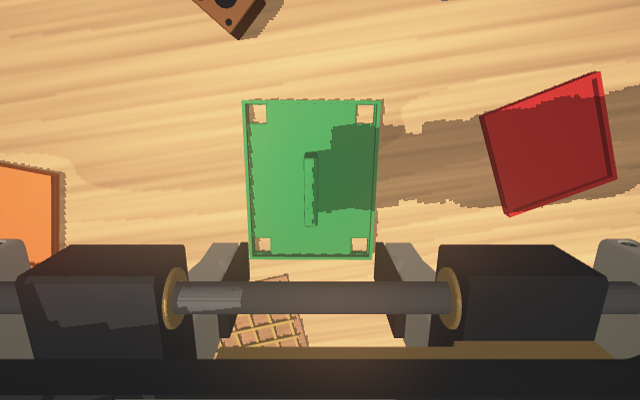

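The whole green tray is in view: plate centre at pixel (313,180), fin at (311,188), red dish at (550,145). It measures 120 x 150 mm, centred at (0.6778, -0.1012) and at -8.4°. Next I go down on the fin.

Call:
{"fn": "jog_arm", "kwargs": {"targets": [{"dx": 1,"dy": -1,"dz": 15,"rx": 0,"ry": 0,"rz": 0.003,"gripper": 0.5},{"dx": 1,"dy": -1,"dz": 35,"rx": 0,"ry": 0,"rz": 0.003,"gripper": 0.5},{"dx": 1,"dy": -1,"dz": 60,"rx": 0,"ry": 0,"rz": 0.003,"gripper": 0.5},{"dx": 1,"dy": -1,"dz": 85,"rx": 0,"ry": 0,"rz": 0.003,"gripper": 0.5},{"dx": 1,"dy": -1,"dz": 105,"rx": 0,"ry": 0,"rz": 0.003,"gripper": 0.5},{"dx": 1,"dy": -1,"dz": 120,"rx": 0,"ry": 0,"rz": 0.003,"gripper": 0.5},{"dx": 1,"dy": -1,"dz": 130,"rx": 0,"ry": 0,"rz": 0.003,"gripper": 0.5},{"dx": 1,"dy": -1,"dz": 135,"rx": 0,"ry": 0,"rz": 0.003,"gripper": 0.5}]}}

```text
t: 12.75
eef_pos: [0.6772, -0.1014, 0.0228]
ee_rot: [-3.141, -0.002, 2.995]
force: [-0.5, -0.6, 0.9]
width: 0.0441
gripper_force: 0.0
```

Call:
{"fn": "jog_arm", "kwargs": {"targets": [{"dx": 0,"dy": 0,"dz": 6,"rx": 0,"ry": 0,"rz": 0,"gripper": 0.5},{"dx": 0,"dy": 0,"dz": 12,"rx": 0,"ry": 0,"rz": 0,"gripper": 0.5},{"dx": 0,"dy": 0,"dz": 18,"rx": 0,"ry": 0,"rz": 0,"gripper": 0.5},{"dx": 0,"dy": 0,"dz": 22,"rx": 0,"ry": 0,"rz": 0,"gripper": 0.5},{"dx": 0,"dy": 0,"dz": 25,"rx": 0,"ry": 0,"rz": 0,"gripper": 0.5},{"dx": 0,"dy": 0,"dz": 27,"rx": 0,"ry": 0,"rz": 0,"gripper": 0.5},{"dx": 0,"dy": 0,"dz": 27,"rx": 0,"ry": 0,"rz": 0,"gripper": 0.5},{"dx": 0,"dy": 0,"dz": 27,"rx": 0,"ry": 0,"rz": 0,"gripper": 0.5}]}}

```text
t: 13.42
eef_pos: [0.678, -0.1013, -0.0025]
ee_rot: [-3.142, 0.0, 2.995]
force: [0.2, -0.4, -1.5]
width: 0.0439
gripper_force: 0.0
```

Call:
{"fn": "jog_arm", "kwargs": {"force": 45, "targets": [{"dx": 0,"dy": 0,"dz": 0,"rx": 0,"ry": 0,"rz": 0,"gripper": 1},{"dx": 0,"dy": 0,"dz": 0,"rx": 0,"ry": 0,"rz": 0,"gripper": 1},{"dx": 0,"dy": 0,"dz": 0,"rx": 0,"ry": 0,"rz": 0,"gripper": 1},{"dx": 0,"dy": 0,"dz": 0,"rx": 0,"ry": 0,"rz": 0,"gripper": 1},{"dx": 0,"dy": 0,"dz": 0,"rx": 0,"ry": 0,"rz": 0,"gripper": 1},{"dx": 0,"dy": 0,"dz": 0,"rx": 0,"ry": 0,"rz": 0,"gripper": 1},{"dx": 0,"dy": 0,"dz": 0,"rx": 0,"ry": 0,"rz": 0,"gripper": 1},{"dx": 0,"dy": 0,"dz": 0,"rx": 0,"ry": 0,"rz": 0,"gripper": 1}]}}

```text
t: 14.08
eef_pos: [0.678, -0.1013, -0.0026]
ee_rot: [3.142, 0.0, 2.995]
force: [0.4, -0.5, 1.0]
width: 0.0117
gripper_force: 45.0
```

```bash
python3 - <<'E'
from h import *
plan([(.6775,-.1012,.12,-8.4),(.58,.14,.12,-7),(.4643,.3744,.12,-6.1)])
E
```

```text
t 14.08 tcp [ 0.678  -0.1013 -0.0026] rot [3.1415e+00 2.0000e-04 2.9954e+00] w 0.0117 F [ 0.4 -0.5  1. ]
(0.6775, -0.1012, 0.12, -8.4) d [   0.5    0.  -122.6] r [0.0001 0.0002 0.0004] dist 123 deg 0.0
(0.58, 0.14, 0.12, -7) d [131.7 224.4   0. ] r [ 0.      0.     -0.0244] dist 260 deg 1.4
(0.4643, 0.3744, 0.12, -6.1) d [143.4 218.6   0. ] r [ 0.      0.     -0.0157] dist 261 deg 0.9
```

The fin is held: 11.7 mm at 45 N. I lift it and carry it over.

Call:
{"fn": "jog_arm", "kwargs": {"targets": [{"dx": 0,"dy": 0,"dz": -8,"rx": 0,"ry": 0,"rz": 0,"gripper": 1},{"dx": 0,"dy": 0,"dz": -22,"rx": 0,"ry": 0,"rz": 0,"gripper": 1},{"dx": 0,"dy": 0,"dz": -42,"rx": 0,"ry": 0,"rz": 0,"gripper": 1},{"dx": 0,"dy": 0,"dz": -64,"rx": 0,"ry": 0,"rz": 0,"gripper": 1},{"dx": 0,"dy": 0,"dz": -86,"rx": 0,"ry": 0,"rz": 0,"gripper": 1},{"dx": 0,"dy": 0,"dz": -104,"rx": 0,"ry": 0,"rz": 0,"gripper": 1},{"dx": 0,"dy": 0,"dz": -116,"rx": 0,"ry": 0,"rz": 0,"gripper": 1},{"dx": 0,"dy": 0,"dz": -122,"rx": 0,"ry": 0,"rz": 0,"gripper": 1}]}}

```text
t: 14.75
eef_pos: [0.6785, -0.1014, 0.1215]
ee_rot: [3.141, 0.002, 2.995]
force: [0.5, 0.3, -3.0]
width: 0.012
gripper_force: 45.0
```

Call:
{"fn": "jog_arm", "kwargs": {"targets": [{"dx": 8,"dy": 14,"dz": 0,"rx": 0,"ry": 0,"rz": -0.003,"gripper": 1},{"dx": 24,"dy": 41,"dz": 0,"rx": 0,"ry": 0,"rz": -0.006,"gripper": 1},{"dx": 42,"dy": 71,"dz": 0,"rx": 0,"ry": 0,"rz": -0.009,"gripper": 1},{"dx": 60,"dy": 102,"dz": 0,"rx": 0,"ry": 0,"rz": -0.012,"gripper": 1},{"dx": 78,"dy": 133,"dz": 0,"rx": 0,"ry": 0,"rz": -0.015,"gripper": 1},{"dx": 96,"dy": 164,"dz": 0,"rx": 0,"ry": 0,"rz": -0.018,"gripper": 1},{"dx": 114,"dy": 194,"dz": 0,"rx": 0,"ry": 0,"rz": -0.021,"gripper": 1},{"dx": 132,"dy": 224,"dz": 0,"rx": 0,"ry": 0,"rz": -0.024,"gripper": 1}]}}

```text
t: 15.42
eef_pos: [0.5779, 0.1409, 0.1182]
ee_rot: [-3.141, -0.002, 3.019]
force: [1.2, 0.7, -2.9]
width: 0.0119
gripper_force: 45.0
```

Call:
{"fn": "jog_arm", "kwargs": {"targets": [{"dx": 20,"dy": 30,"dz": 0,"rx": 0,"ry": 0,"rz": -0.003,"gripper": 1},{"dx": 41,"dy": 62,"dz": 0,"rx": 0,"ry": 0,"rz": -0.006,"gripper": 1},{"dx": 63,"dy": 96,"dz": 0,"rx": 0,"ry": 0,"rz": -0.009,"gripper": 1},{"dx": 85,"dy": 130,"dz": 0,"rx": 0,"ry": 0,"rz": -0.012,"gripper": 1},{"dx": 106,"dy": 162,"dz": 0,"rx": 0,"ry": 0,"rz": -0.015,"gripper": 1},{"dx": 125,"dy": 190,"dz": 0,"rx": 0,"ry": 0,"rz": -0.016,"gripper": 1},{"dx": 138,"dy": 210,"dz": 0,"rx": 0,"ry": 0,"rz": -0.016,"gripper": 1},{"dx": 143,"dy": 218,"dz": 0,"rx": 0,"ry": 0,"rz": -0.016,"gripper": 1}]}}

```text
t: 16.08
eef_pos: [0.4622, 0.3759, 0.1182]
ee_rot: [-3.141, -0.001, 3.038]
force: [0.5, 0.4, -3.1]
width: 0.012
gripper_force: 45.0
```

Call:
{"fn": "jog_arm", "kwargs": {"targets": [{"dx": 0,"dy": 0,"dz": 0,"rx": 0,"ry": 0,"rz": 0,"gripper": 1},{"dx": 0,"dy": 0,"dz": 0,"rx": 0,"ry": 0,"rz": 0,"gripper": 1},{"dx": 0,"dy": 0,"dz": 0,"rx": 0,"ry": 0,"rz": 0,"gripper": 1},{"dx": 0,"dy": 0,"dz": 0,"rx": 0,"ry": 0,"rz": 0,"gripper": 1},{"dx": 0,"dy": 0,"dz": 0,"rx": 0,"ry": 0,"rz": 0,"gripper": 1},{"dx": 0,"dy": 0,"dz": 0,"rx": 0,"ry": 0,"rz": 0,"gripper": 1},{"dx": 0,"dy": 0,"dz": 0,"rx": 0,"ry": 0,"rz": 0,"gripper": 1},{"dx": 0,"dy": 0,"dz": 0,"rx": 0,"ry": 0,"rz": 0,"gripper": 1}]}}

```text
t: 16.75
eef_pos: [0.4648, 0.373, 0.1194]
ee_rot: [3.142, 0.0, 3.035]
force: [0.5, 0.6, -2.0]
width: 0.012
gripper_force: 45.0
```

```bash
cat > g.py <<'E'
from mw import *
def green(show=None):
    d=shot('wrist',show); W=cloud(d); f=d['frame']; hsv=cv2.cvtColor(f,cv2.COLOR_RGB2HSV); H=hsv[...,0].astype(int); S=hsv[...,1]
    g=(abs(H-65)<16)&(S>90); g[240:]=0
    p=arm.get_state()['eef_pos']
    P=W[g&(abs(W[...,2]-p[2]-.0085)<.006)]   # plate top (6) and rim (12) below fin
    # level: plane fit
    A=np.c_[P[:,:2]-P[:,:2].mean(0),np.ones(len(P))]; k=np.linalg.lstsq(A,P[:,2],rcond=None)[0]
    hull=cv2.convexHull((P[:,:2]*1000).astype('float32')); c,sz,a=cv2.minAreaRect(hull)
    print('plate',len(P),'c',np.round(c,1),'size',np.round(sz,1),'ang',round(a,2),'tilt x,y',k[:2].round(3),'z',k[2].round(4))
    posts(W,H,S,np.ones(H.shape,bool))
E
python3 - <<'E'
from g import *
green('w7.png'); plan([(.4643,.3744,.12,-6.1),(.4643,.3744,.065,-6.1)])
E
```

```text
plate 29490 c [422.  377.2] size [120.6  63.9] ang 83.84 tilt x,y [-0.015  0.004] z 0.1284
t 16.8 tcp [0.4648 0.3731 0.1194] rot [3.1415 0.     3.0349] w 0.0119 F [-0.8  0.2 -2.7]
(0.4643, 0.3744, 0.12, -6.1) d [ 0.6  1.3 -0.6] r [ 0.0001  0.     -0.0002] dist 2 deg 0.0
(0.4643, 0.3744, 0.065, -6.1) d [-0. -0. 55.] r [0. 0. 0.] dist 55 deg 0.0
```

View pics/w7.png

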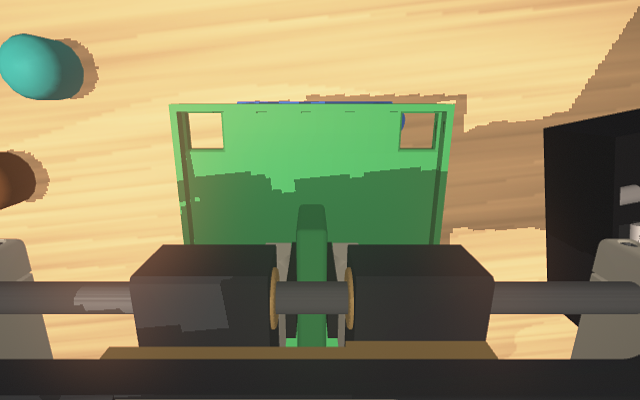

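The tray hangs level in the grip. Its two far holes are at (207,130) and (418,130), and the blue tray shows just behind its edge. Its centre works out at (464.8, 372.6) mm against the blue tray's (464.5, 374.3), with matching angles. I correct by 1.6 mm and go down to just above the studs.

Call:
{"fn": "jog_arm", "kwargs": {"targets": [{"dx": 0.5,"dy": 1.6,"dz": 8,"rx": 0,"ry": 0,"rz": 0,"gripper": 1},{"dx": 0.5,"dy": 1.6,"dz": 18,"rx": 0,"ry": 0,"rz": 0,"gripper": 1},{"dx": 0.5,"dy": 1.6,"dz": 28,"rx": 0,"ry": 0,"rz": 0,"gripper": 1},{"dx": 0.5,"dy": 1.6,"dz": 38,"rx": 0,"ry": 0,"rz": 0,"gripper": 1},{"dx": 0.5,"dy": 1.6,"dz": 45,"rx": 0,"ry": 0,"rz": 0,"gripper": 1},{"dx": 0.5,"dy": 1.6,"dz": 50,"rx": 0,"ry": 0,"rz": 0,"gripper": 1},{"dx": 0.5,"dy": 1.6,"dz": 50,"rx": 0,"ry": 0,"rz": 0,"gripper": 1},{"dx": 0.5,"dy": 1.6,"dz": 50,"rx": 0,"ry": 0,"rz": 0,"gripper": 1}]}}

```text
t: 17.47
eef_pos: [0.4643, 0.3749, 0.069]
ee_rot: [-3.141, -0.0, 3.035]
force: [-1.0, -0.4, -1.8]
width: 0.0116
gripper_force: 45.0
```

```bash
python3 - <<'E'
from g import *
d=shot('wrist'); W=cloud(d); f=d['frame']; hsv=cv2.cvtColor(f,cv2.COLOR_RGB2HSV); H=hsv[...,0].astype(int); S=hsv[...,1]
b=(abs(H-110)<15)&(S>110)&(W[...,2]>.045)&(W[...,2]<.068)
n,l,s,c=cv2.connectedComponentsWithStats(b.astype('uint8'))
for i in range(1,n):
    if s[i,4]>20:
        P=W[l==i]; st=P[P[:,2]>.0615]; print(s[i],'z',P[:,2].min(),P[:,2].max(),'tip',len(st),st.mean(0) if len(st) else '')
green(); plan([(.4643,.3744,.065,-6.1)])
cv2.imwrite('pics/w8.png',cv2.resize(f[60:250,130:490,::-1],(720,380)))
E
```

```text
[200 113  16  35 273] z 0.04819055072880078 0.05220641146530013 tip 0 
[400 113  26  35 695] z 0.047874253695233744 0.06532082104424344 tip 174 [0.40678729 0.42885064 0.06365217]
[212 124   7  12  53] z 0.06304335144855673 0.06569877621918577 tip 53 [0.39687602 0.33511846 0.06420637]
plate 30057 c [421.7 379.1] size [121.1  64. ] ang 83.89 tilt x,y [-0.021  0.006] z 0.0785
post 279 ((397.728271484375, 328.4541931152344), 9.073873519897461) stud tip 0 
post 651 ((408.8879089355469, 432.44970703125), 9.707404136657715) stud tip 170 [0.4067 0.4288 0.0636]
post 52  stud tip 52 [0.3969 0.3351 0.0641]
t 17.57 tcp [0.4645 0.3753 0.0698] rot [3.1410e+00 5.0000e-04 3.0356e+00] w 0.0119 F [-0.5  0.2 -3.4]
(0.4643, 0.3744, 0.065, -6.1) d [ 0.1 -0.9  4.8] r [0.0006 0.0005 0.0005] dist 5 deg 0.1
```

View pics/w8.png

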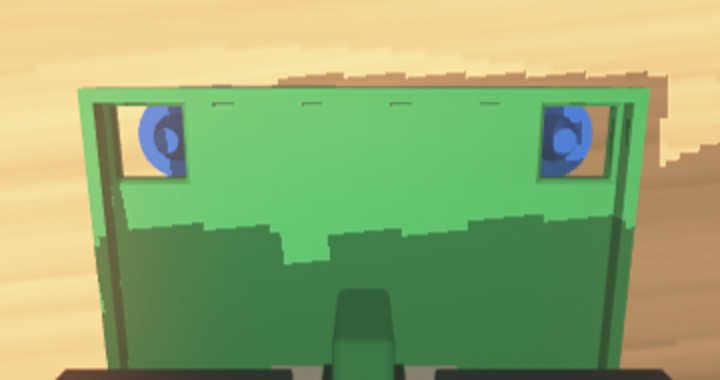

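Both visible studs, at crop (168,138) and (565,140), sit symmetrically in the holes. The tray centre is now (464.5, 374.5) against (464.5, 374.3). I lower it gently.

Call:
{"fn": "jog_arm", "kwargs": {"targets": [{"dx": 0,"dy": 0,"dz": 2,"rx": 0,"ry": 0,"rz": 0,"gripper": 1},{"dx": 0,"dy": 0,"dz": 4,"rx": 0,"ry": 0,"rz": 0,"gripper": 1},{"dx": 0,"dy": 0,"dz": 6,"rx": 0,"ry": 0,"rz": 0,"gripper": 1},{"dx": 0,"dy": 0,"dz": 8,"rx": 0,"ry": 0,"rz": 0,"gripper": 1},{"dx": 0,"dy": 0,"dz": 10,"rx": 0,"ry": 0,"rz": 0,"gripper": 1},{"dx": 0,"dy": 0,"dz": 12,"rx": 0,"ry": 0,"rz": 0,"gripper": 1},{"dx": 0,"dy": 0,"dz": 13,"rx": 0,"ry": 0,"rz": 0,"gripper": 1},{"dx": 0,"dy": 0,"dz": 14,"rx": 0,"ry": 0,"rz": 0,"gripper": 1}]}}

```text
t: 18.23
eef_pos: [0.4642, 0.3749, 0.0551]
ee_rot: [-3.141, -0.0, 3.035]
force: [-0.3, 0.1, -3.4]
width: 0.012
gripper_force: 45.0
```

Call:
{"fn": "jog_arm", "kwargs": {"targets": [{"dx": 0,"dy": 0,"dz": 1,"rx": 0,"ry": 0,"rz": 0,"gripper": 1},{"dx": 0,"dy": 0,"dz": 2,"rx": 0,"ry": 0,"rz": 0,"gripper": 1},{"dx": 0,"dy": 0,"dz": 3,"rx": 0,"ry": 0,"rz": 0,"gripper": 1},{"dx": 0,"dy": 0,"dz": 4,"rx": 0,"ry": 0,"rz": 0,"gripper": 1},{"dx": 0,"dy": 0,"dz": 5,"rx": 0,"ry": 0,"rz": 0,"gripper": 1},{"dx": 0,"dy": 0,"dz": 6,"rx": 0,"ry": 0,"rz": 0,"gripper": 1},{"dx": 0,"dy": 0,"dz": 7,"rx": 0,"ry": 0,"rz": 0,"gripper": 1},{"dx": 0,"dy": 0,"dz": 7,"rx": 0,"ry": 0,"rz": 0,"gripper": 1}]}}

```text
t: 18.9
eef_pos: [0.4642, 0.3749, 0.0481]
ee_rot: [-3.141, -0.0, 3.035]
force: [0.3, 1.4, -2.8]
width: 0.0117
gripper_force: 45.0
```

```bash
python3 - <<'E'
from g import *
green(); plan([(.4645,.3744,.0475,-6.1)])
E
```

```text
plate 29638 c [421.3 379. ] size [120.9  63.8] ang 83.88 tilt x,y [-0.017  0.005] z 0.0571
post 157 ((390.5823974609375, 335.1341552734375), 5.5206098556518555) stud tip 0 
post 1111 ((406.46783447265625, 429.9099426269531), 10.621984481811523) stud tip 227 [0.4069 0.4287 0.0636]
post 148  stud tip 147 [0.3968 0.3338 0.0641]
post 61 ((402.1139221191406, 336.1878356933594), 3.556644916534424) stud tip 0 
t 18.95 tcp [0.4642 0.3749 0.0482] rot [-3.1414e+00 -1.0000e-04  3.0354e+00] w 0.0118 F [-0.1  0.8 -3.3]
(0.4645, 0.3744, 0.0475, -6.1) d [-0.4 -0.5  0.7] r [-0.0002 -0.0001  0.0003] dist 1 deg 0.0
```

Call:
{"fn": "jog_arm", "kwargs": {"targets": [{"dx": 0,"dy": 0,"dz": 0.5,"rx": 0,"ry": 0,"rz": 0,"gripper": 1},{"dx": 0,"dy": 0,"dz": 1,"rx": 0,"ry": 0,"rz": 0,"gripper": 1},{"dx": 0,"dy": 0,"dz": 1,"rx": 0,"ry": 0,"rz": 0,"gripper": 0.6},{"dx": 0,"dy": 0,"dz": 1,"rx": 0,"ry": 0,"rz": 0,"gripper": 0.6},{"dx": 0,"dy": 0,"dz": 1,"rx": 0,"ry": 0,"rz": 0,"gripper": 0.6},{"dx": 0,"dy": 0,"dz": 1,"rx": 0,"ry": 0,"rz": 0,"gripper": 0.6},{"dx": 0,"dy": 0,"dz": 1,"rx": 0,"ry": 0,"rz": 0,"gripper": 0.6},{"dx": 0,"dy": 0,"dz": 1,"rx": 0,"ry": 0,"rz": 0,"gripper": 0.6}]}}

```text
t: 19.62
eef_pos: [0.4643, 0.3751, 0.0475]
ee_rot: [3.141, 0.0, 3.035]
force: [-0.3, -0.1, -1.3]
width: 0.0351
gripper_force: 0.0
```

Call:
{"fn": "jog_arm", "kwargs": {"targets": [{"dx": 0,"dy": 0,"dz": -8,"rx": 0,"ry": 0,"rz": 0,"gripper": 0.6},{"dx": 0,"dy": 0,"dz": -22,"rx": 0,"ry": 0,"rz": 0,"gripper": 0.6},{"dx": 0,"dy": 0,"dz": -45,"rx": 0,"ry": 0,"rz": 0,"gripper": 0.6},{"dx": 0,"dy": 0,"dz": -75,"rx": 0,"ry": 0,"rz": 0,"gripper": 0.6},{"dx": 0,"dy": 0,"dz": -105,"rx": 0,"ry": 0,"rz": 0,"gripper": 0.6},{"dx": 0,"dy": 0,"dz": -125,"rx": 0,"ry": 0,"rz": 0,"gripper": 0.6},{"dx": 0,"dy": 0,"dz": -130,"rx": 0,"ry": 0,"rz": 0,"gripper": 0.6},{"dx": 0,"dy": 0,"dz": -130,"rx": 0,"ry": 0,"rz": 0,"gripper": 0.6}]}}

```text
t: 20.28
eef_pos: [0.465, 0.3758, 0.1801]
ee_rot: [3.138, 0.002, 3.036]
force: [0.5, 0.2, 0.1]
width: 0.0348
gripper_force: 0.0
```

```bash
python3 - <<'E'
from g import *
d=shot('wrist'); W=cloud(d); f=d['frame']; hsv=cv2.cvtColor(f,cv2.COLOR_RGB2HSV); H=hsv[...,0].astype(int); S=hsv[...,1]
g=(abs(H-65)<16)&(S>90); g[240:]=0
P=W[g&(W[...,2]>.045)&(W[...,2]<.07)]; c,sz,a=cv2.minAreaRect((P[:,:2]*1000).astype('float32'))
Q=P[abs(P[:,2]-.056)<.0035]; A=np.c_[Q[:,:2]-Q[:,:2].mean(0),np.ones(len(Q))]; k=np.linalg.lstsq(A,Q[:,2],rcond=None)[0]
print(np.round(c,1),np.round(sz,1),round(a,2),k.round(4))
plan([(.426,.1235,.17,-6)])
E
```

```text
[448.8 376. ] [119.8 119.6] 83.89 [-0.001  -0.0004  0.056 ]
t 20.33 tcp [0.4643 0.3752 0.1783] rot [3.1398e+00 7.0000e-04 3.0353e+00] w 0.035 F [-0.3  0.1  0.5]
(0.426, 0.1235, 0.17, -6) d [  11.4 -254.3    7.9] r [ 0.0018  0.0007 -0.0016] dist 255 deg 0.1
```

The green tray is seated: plate top at 56.0 mm, level, centred within about 1 mm. Next is the bronze cap.

Call:
{"fn": "jog_arm", "kwargs": {"targets": [{"dx": 1,"dy": -18,"dz": 1,"rx": 0,"ry": 0,"rz": 0,"gripper": 0.3},{"dx": 3,"dy": -50,"dz": 2,"rx": 0,"ry": 0,"rz": 0,"gripper": 0},{"dx": 5,"dy": -88,"dz": 3,"rx": 0,"ry": 0,"rz": 0,"gripper": 0},{"dx": 6,"dy": -126,"dz": 4,"rx": 0,"ry": 0,"rz": 0,"gripper": 0},{"dx": 8,"dy": -164,"dz": 5,"rx": 0,"ry": 0,"rz": 0,"gripper": 0},{"dx": 10,"dy": -200,"dz": 6,"rx": 0,"ry": 0,"rz": 0,"gripper": 0},{"dx": 12,"dy": -235,"dz": 7,"rx": 0,"ry": 0,"rz": 0,"gripper": 0},{"dx": 12,"dy": -254,"dz": 8,"rx": 0,"ry": 0,"rz": 0,"gripper": 0}]}}

```text
t: 21.0
eef_pos: [0.4231, 0.1201, 0.168]
ee_rot: [-3.14, -0.002, 3.034]
force: [-0.6, -0.5, -0.9]
width: 0.0828
gripper_force: 0.0
```

Call:
{"fn": "jog_arm", "kwargs": {"targets": [{"dx": 0,"dy": 0,"dz": 10,"rx": 0,"ry": 0,"rz": 0,"gripper": 0},{"dx": 0,"dy": 0,"dz": 30,"rx": 0,"ry": 0,"rz": 0,"gripper": 0},{"dx": 0,"dy": 0,"dz": 50,"rx": 0,"ry": 0,"rz": 0,"gripper": 0},{"dx": 0,"dy": 0,"dz": 60,"rx": 0,"ry": 0,"rz": 0,"gripper": 0},{"dx": 0,"dy": 0,"dz": 60,"rx": 0,"ry": 0,"rz": 0,"gripper": 0},{"dx": 0,"dy": 0,"dz": 60,"rx": 0,"ry": 0,"rz": 0,"gripper": 0},{"dx": 0,"dy": 0,"dz": 60,"rx": 0,"ry": 0,"rz": 0,"gripper": 0},{"dx": 0,"dy": 0,"dz": 60,"rx": 0,"ry": 0,"rz": 0,"gripper": 0}]}}

```text
t: 21.67
eef_pos: [0.4258, 0.124, 0.1099]
ee_rot: [3.141, 0.001, 3.036]
force: [-1.0, 0.5, 0.2]
width: 0.0876
gripper_force: 0.0
```

```bash
cat > c.py <<'E'
from mw import *
def part(x,y,zlo,zhi,r=.033):
    d=shot('wrist'); W=cloud(d); 
    m=(np.hypot(W[...,0]-x,W[...,1]-y)<r)&(W[...,2]>zlo)&(W[...,2]<zhi); m[240:]=0
    P=W[m]; X=(P[:,:2]*1000).astype('float32'); 
    print('part',len(P),'circ',np.round(cv2.minEnclosingCircle(X)[0],1),round(cv2.minEnclosingCircle(X)[1],1),'rect',[np.round(k,1) for k in cv2.minAreaRect(X)],'ztop',P[:,2].max().round(4),'at',P[P[:,2]>P[:,2].max()-.0015].mean(0).round(4))
E
python3 - <<'E'
from c import *
part(.425,.1225,.018,.05); plan([(.4245,.1235,-.006,-6)])
E
```

```text
part 2607 circ [423.5 123.9] 22.1 rect [array([423.3, 123.9]), array([43. , 43.3]), np.float64(83.8)] ztop 0.0373 at [0.4233 0.124  0.0361]
t 21.72 tcp [0.4258 0.124  0.11  ] rot [3.1408e+00 8.0000e-04 3.0356e+00] w 0.0876 F [-0.6 -0.7 -0.1]
(0.4245, 0.1235, -0.006, -6) d [  1.3  -0.7 116. ] r [ 0.0007  0.0008 -0.0013] dist 116 deg 0.1
```

Call:
{"fn": "jog_arm", "kwargs": {"targets": [{"dx": 2,"dy": 0,"dz": 15,"rx": 0,"ry": 0,"rz": 0,"gripper": 0},{"dx": 2,"dy": 0,"dz": 40,"rx": 0,"ry": 0,"rz": 0,"gripper": 0},{"dx": 2,"dy": 0,"dz": 65,"rx": 0,"ry": 0,"rz": 0,"gripper": 0},{"dx": 2,"dy": 0,"dz": 88,"rx": 0,"ry": 0,"rz": 0,"gripper": 0},{"dx": 2,"dy": 0,"dz": 104,"rx": 0,"ry": 0,"rz": 0,"gripper": 0},{"dx": 2,"dy": 0,"dz": 113,"rx": 0,"ry": 0,"rz": 0,"gripper": 0},{"dx": 2,"dy": 0,"dz": 116,"rx": 0,"ry": 0,"rz": 0,"gripper": 0},{"dx": 2,"dy": 0,"dz": 116,"rx": 0,"ry": 0,"rz": 0,"gripper": 0}]}}

```text
t: 22.38
eef_pos: [0.4234, 0.1238, -0.0069]
ee_rot: [-3.141, -0.001, 3.036]
force: [0.2, 0.1, 0.4]
width: 0.0873
gripper_force: 0.0
```

Call:
{"fn": "jog_arm", "kwargs": {"force": 25, "targets": [{"dx": 0,"dy": 0,"dz": 0,"rx": 0,"ry": 0,"rz": 0,"gripper": 1},{"dx": 0,"dy": 0,"dz": 0,"rx": 0,"ry": 0,"rz": 0,"gripper": 1},{"dx": 0,"dy": 0,"dz": 0,"rx": 0,"ry": 0,"rz": 0,"gripper": 1},{"dx": 0,"dy": 0,"dz": 0,"rx": 0,"ry": 0,"rz": 0,"gripper": 1},{"dx": 0,"dy": 0,"dz": 0,"rx": 0,"ry": 0,"rz": 0,"gripper": 1},{"dx": 0,"dy": 0,"dz": 0,"rx": 0,"ry": 0,"rz": 0,"gripper": 1},{"dx": 0,"dy": 0,"dz": 0,"rx": 0,"ry": 0,"rz": 0,"gripper": 1},{"dx": 0,"dy": 0,"dz": 0,"rx": 0,"ry": 0,"rz": 0,"gripper": 1}]}}

```text
t: 23.05
eef_pos: [0.4235, 0.124, -0.0065]
ee_rot: [3.141, 0.0, 3.035]
force: [0.1, -0.1, 2.3]
width: 0.0435
gripper_force: 25.0
```

Call:
{"fn": "jog_arm", "kwargs": {"targets": [{"dx": 0,"dy": 0,"dz": 0,"rx": 0,"ry": 0,"rz": 0,"gripper": 1},{"dx": 0,"dy": 0,"dz": 0,"rx": 0,"ry": 0,"rz": 0,"gripper": 1},{"dx": 0,"dy": 0,"dz": -8,"rx": 0,"ry": 0,"rz": 0,"gripper": 1},{"dx": 0,"dy": 0,"dz": -22,"rx": 0,"ry": 0,"rz": 0,"gripper": 1},{"dx": 0,"dy": 0,"dz": -42,"rx": 0,"ry": 0,"rz": 0,"gripper": 1},{"dx": 0,"dy": 0,"dz": -65,"rx": 0,"ry": 0,"rz": 0,"gripper": 1},{"dx": 0,"dy": 0,"dz": -85,"rx": 0,"ry": 0,"rz": 0,"gripper": 1},{"dx": 0,"dy": 0,"dz": -95,"rx": 0,"ry": 0,"rz": 0,"gripper": 1}]}}

```text
t: 23.72
eef_pos: [0.424, 0.1242, 0.0909]
ee_rot: [3.14, 0.002, 3.036]
force: [0.9, -0.0, -3.2]
width: 0.043
gripper_force: 25.0
```

```bash
python3 - <<'E'
from h import *
plan([(.677,.119,.09,-6),(.677,.119,.001,-6)])
E
```

```text
t 23.72 tcp [0.424  0.1242 0.0909] rot [3.1399e+00 1.8000e-03 3.0356e+00] w 0.043 F [ 0.9 -0.  -3.2]
(0.677, 0.119, 0.09, -6) d [-252.2   21.6    1.4] r [ 0.0017  0.0018 -0.0013] dist 253 deg 0.2
(0.677, 0.119, 0.001, -6) d [ 0. -0. 89.] r [0. 0. 0.] dist 89 deg 0.0
```

The cap is gripped (43.5 mm). I carry it to the red dish.

Call:
{"fn": "jog_arm", "kwargs": {"targets": [{"dx": -18,"dy": 2,"dz": 0,"rx": 0,"ry": 0,"rz": 0,"gripper": 1},{"dx": -52,"dy": 5,"dz": 0,"rx": 0,"ry": 0,"rz": 0,"gripper": 1},{"dx": -90,"dy": 8,"dz": 0,"rx": 0,"ry": 0,"rz": 0,"gripper": 1},{"dx": -128,"dy": 11,"dz": 0,"rx": 0,"ry": 0,"rz": 0,"gripper": 1},{"dx": -165,"dy": 14,"dz": 0,"rx": 0,"ry": 0,"rz": 0,"gripper": 1},{"dx": -200,"dy": 17,"dz": 0,"rx": 0,"ry": 0,"rz": 0,"gripper": 1},{"dx": -232,"dy": 20,"dz": 0,"rx": 0,"ry": 0,"rz": 0,"gripper": 1},{"dx": -252,"dy": 22,"dz": 0,"rx": 0,"ry": 0,"rz": 0,"gripper": 1}]}}

```text
t: 24.38
eef_pos: [0.6787, 0.1183, 0.0877]
ee_rot: [-3.141, -0.001, 3.035]
force: [0.3, 0.4, -2.4]
width: 0.0433
gripper_force: 25.0
```

Call:
{"fn": "jog_arm", "kwargs": {"targets": [{"dx": 0,"dy": 0,"dz": 0,"rx": 0,"ry": 0,"rz": 0,"gripper": 1},{"dx": 0,"dy": 0,"dz": 0,"rx": 0,"ry": 0,"rz": 0,"gripper": 1},{"dx": 0,"dy": 0,"dz": 10,"rx": 0,"ry": 0,"rz": 0,"gripper": 1},{"dx": 0,"dy": 0,"dz": 25,"rx": 0,"ry": 0,"rz": 0,"gripper": 1},{"dx": 0,"dy": 0,"dz": 40,"rx": 0,"ry": 0,"rz": 0,"gripper": 1},{"dx": 0,"dy": 0,"dz": 55,"rx": 0,"ry": 0,"rz": 0,"gripper": 1},{"dx": 0,"dy": 0,"dz": 65,"rx": 0,"ry": 0,"rz": 0,"gripper": 1},{"dx": 0,"dy": 0,"dz": 70,"rx": 0,"ry": 0,"rz": 0,"gripper": 1}]}}

```text
t: 25.05
eef_pos: [0.6744, 0.1188, 0.0166]
ee_rot: [-3.14, -0.003, 3.036]
force: [-0.8, 0.2, -2.6]
width: 0.0431
gripper_force: 25.0
```

```bash
python3 - <<'E'
from mw import *
W,H,S,vis,f=meas()
m=((H<6)|(H>174))&(S>150)&(W[...,2]<.03)&(W[...,2]>-.005)&(np.hypot(W[...,0]-.677,W[...,1]-.118)<.09); m[240:]=0
P=W[m]; X=(P[:,:2]*1000).astype('float32'); r=cv2.minAreaRect(X); print(len(P),r, cv2.boxPoints(r).round(0).tolist())
plan([(.677,.119,.0,-6)])
E
```

```text
14775 ((656.2573852539062, 112.41435241699219), (61.91981506347656, 100.03411865234375), 13.295914649963379) [[615.0, 154.0], [638.0, 57.0], [698.0, 71.0], [675.0, 168.0]]
t 25.1 tcp [0.6745 0.1188 0.0164] rot [-3.1403e+00 -2.7000e-03  3.0356e+00] w 0.0435 F [ 0.   0.4 -4.8]
(0.677, 0.119, 0.0, -6) d [-2.5  0.5 16.3] r [-0.0013 -0.0027 -0.0013] dist 17 deg 0.2
```

Call:
{"fn": "jog_arm", "kwargs": {"targets": [{"dx": 0,"dy": -1,"dz": 4,"rx": 0,"ry": 0,"rz": 0,"gripper": 1},{"dx": 0,"dy": -1,"dz": 8,"rx": 0,"ry": 0,"rz": 0,"gripper": 1},{"dx": 0,"dy": -1,"dz": 12,"rx": 0,"ry": 0,"rz": 0,"gripper": 1},{"dx": 0,"dy": -1,"dz": 14,"rx": 0,"ry": 0,"rz": 0,"gripper": 1},{"dx": 0,"dy": -1,"dz": 16,"rx": 0,"ry": 0,"rz": 0,"gripper": 1},{"dx": 0,"dy": -1,"dz": 17,"rx": 0,"ry": 0,"rz": 0,"gripper": 1},{"dx": 0,"dy": -1,"dz": 17,"rx": 0,"ry": 0,"rz": 0,"gripper": 1},{"dx": 0,"dy": -1,"dz": 17,"rx": 0,"ry": 0,"rz": 0,"gripper": 1}]}}

```text
t: 25.77
eef_pos: [0.6763, 0.118, 0.0015]
ee_rot: [3.142, 0.0, 3.035]
force: [0.2, -0.0, -2.1]
width: 0.0432
gripper_force: 25.0
```

```bash
python3 - <<'E'
from h import *
plan([(.676,.117,-.0,-6)])
E
```

```text
t 25.77 tcp [0.6763 0.118  0.0015] rot [3.1416e+00 1.0000e-04 3.0354e+00] w 0.0432 F [ 0.2 -0.  -2.1]
(0.676, 0.117, -0.0, -6) d [ 0.2 -1.1  1.5] r [ 0.      0.0001 -0.0015] dist 2 deg 0.1
```

Call:
{"fn": "jog_arm", "kwargs": {"targets": [{"dx": 0,"dy": -1,"dz": 1,"rx": 0,"ry": 0,"rz": 0,"gripper": 1},{"dx": 0,"dy": -1,"dz": 1.5,"rx": 0,"ry": 0,"rz": 0,"gripper": 1},{"dx": 0,"dy": -1,"dz": 1.5,"rx": 0,"ry": 0,"rz": 0,"gripper": 1},{"dx": 0,"dy": -1,"dz": 1.5,"rx": 0,"ry": 0,"rz": 0,"gripper": 0.2},{"dx": 0,"dy": -1,"dz": 1.5,"rx": 0,"ry": 0,"rz": 0,"gripper": 0.2},{"dx": 0,"dy": -1,"dz": 1.5,"rx": 0,"ry": 0,"rz": 0,"gripper": 0.2},{"dx": 0,"dy": -1,"dz": 1.5,"rx": 0,"ry": 0,"rz": 0,"gripper": 0.2},{"dx": 0,"dy": -1,"dz": 1.5,"rx": 0,"ry": 0,"rz": 0,"gripper": 0.2}]}}

```text
t: 26.43
eef_pos: [0.6767, 0.1172, 0.0006]
ee_rot: [3.141, 0.001, 3.036]
force: [-2.3, 0.5, 10.4]
width: 0.0682
gripper_force: 6.3
```

Call:
{"fn": "jog_arm", "kwargs": {"targets": [{"dx": 0,"dy": 0,"dz": -8,"rx": 0,"ry": 0,"rz": 0,"gripper": 0.2},{"dx": 0,"dy": 0,"dz": -22,"rx": 0,"ry": 0,"rz": 0,"gripper": 0.2},{"dx": 0,"dy": 0,"dz": -45,"rx": 0,"ry": 0,"rz": 0,"gripper": 0.2},{"dx": 0,"dy": 0,"dz": -75,"rx": 0,"ry": 0,"rz": 0,"gripper": 0.2},{"dx": 0,"dy": 0,"dz": -105,"rx": 0,"ry": 0,"rz": 0,"gripper": 0.2},{"dx": 0,"dy": 0,"dz": -130,"rx": 0,"ry": 0,"rz": 0,"gripper": 0.2},{"dx": 0,"dy": 0,"dz": -138,"rx": 0,"ry": 0,"rz": 0,"gripper": 0.2},{"dx": 0,"dy": 0,"dz": -138,"rx": 0,"ry": 0,"rz": 0,"gripper": 0.2}]}}

```text
t: 27.1
eef_pos: [0.6777, 0.1176, 0.1416]
ee_rot: [3.139, 0.005, 3.036]
force: [-0.0, -0.5, 0.9]
width: 0.0699
gripper_force: 0.0
```

```bash
python3 - <<'E'
from c import *
part(.676,.117,.024,.06); 
W,H,S,vis,f=meas(); m=((H<6)|(H>174))&(S>150)&(W[...,2]<.016)&(W[...,2]>-.005)&(np.hypot(W[...,0]-.676,W[...,1]-.117)<.09); m[240:]=0
print(cv2.minAreaRect((W[m][:,:2]*1000).astype('float32')))
plan([(.521,-.1415,.12,-49)]); plan([(.521,-.1415,.12,41)])
E
```

```text
part 2186 circ [675.8 116.5] 22.0 rect [array([675.5, 116.4]), array([42.8, 42.8]), np.float64(83.6)] ztop 0.0427 at [0.6756 0.1172 0.0417]
((674.8585815429688, 116.8666763305664), (99.90194702148438, 99.8629150390625), 13.464428901672363)
t 27.2 tcp [0.6757 0.1171 0.1376] rot [ 3.1412e+00 -3.0000e-04  3.0351e+00] w 0.0704 F [-0.2 -0.7 -0.8]
(0.521, -0.1415, 0.12, -49) d [ 126.3 -273.5   17.6] r [ 3.000e-04 -4.000e-04  7.488e-01] dist 302 deg 42.9
t 27.2 tcp [0.6757 0.1171 0.1376] rot [ 3.1412e+00 -3.0000e-04  3.0351e+00] w 0.0704 F [-0.2 -0.7 -0.8]
(0.521, -0.1415, 0.12, 41) d [ 126.3 -273.5   17.6] r [ 5.00e-04 -1.00e-04 -8.22e-01] dist 302 deg 47.1
```

The cap stands in the red dish, within 1 mm of its centre. The fingers brushed something on opening there (about 10 N), so I'll open less at the yellow dish. Now the block.

Call:
{"fn": "jog_arm", "kwargs": {"targets": [{"dx": 10,"dy": -22,"dz": 1,"rx": 0,"ry": 0,"rz": -0.1,"gripper": 0},{"dx": 26,"dy": -57,"dz": 3,"rx": 0,"ry": 0,"rz": -0.2,"gripper": 0},{"dx": 43,"dy": -93,"dz": 5,"rx": 0,"ry": 0,"rz": -0.32,"gripper": 0},{"dx": 60,"dy": -130,"dz": 8,"rx": 0,"ry": 0,"rz": -0.44,"gripper": 0},{"dx": 77,"dy": -167,"dz": 10,"rx": 0,"ry": 0,"rz": -0.56,"gripper": 0},{"dx": 94,"dy": -204,"dz": 13,"rx": 0,"ry": 0,"rz": -0.67,"gripper": 0},{"dx": 111,"dy": -241,"dz": 15,"rx": 0,"ry": 0,"rz": -0.76,"gripper": 0},{"dx": 126,"dy": -273,"dz": 17,"rx": 0,"ry": 0,"rz": -0.822,"gripper": 0}]}}

```text
t: 27.87
eef_pos: [0.519, -0.1427, 0.1191]
ee_rot: [3.139, -0.002, -2.421]
force: [1.0, -0.6, -1.3]
width: 0.0873
gripper_force: 0.0
```

Call:
{"fn": "jog_arm", "kwargs": {"targets": [{"dx": 0,"dy": 0,"dz": 0,"rx": 0,"ry": 0,"rz": 0,"gripper": 0},{"dx": 0,"dy": 0,"dz": 0,"rx": 0,"ry": 0,"rz": 0,"gripper": 0},{"dx": 0,"dy": 0,"dz": 0,"rx": 0,"ry": 0,"rz": 0,"gripper": 0},{"dx": 0,"dy": 0,"dz": 0,"rx": 0,"ry": 0,"rz": 0,"gripper": 0},{"dx": 0,"dy": 0,"dz": 0,"rx": 0,"ry": 0,"rz": 0,"gripper": 0},{"dx": 0,"dy": 0,"dz": 0,"rx": 0,"ry": 0,"rz": 0,"gripper": 0},{"dx": 0,"dy": 0,"dz": 0,"rx": 0,"ry": 0,"rz": 0,"gripper": 0},{"dx": 0,"dy": 0,"dz": 0,"rx": 0,"ry": 0,"rz": 0,"gripper": 0}]}}

```text
t: 28.53
eef_pos: [0.5221, -0.1406, 0.1208]
ee_rot: [3.142, -0.0, -2.425]
force: [1.8, 1.0, 0.2]
width: 0.0877
gripper_force: 0.0
```

```bash
python3 - <<'E'
from c import *
part(.521,-.1415,.03,.05); plan([(.521,-.1415,-.005,41)])
E
```

```text
part 2437 circ [ 520.3 -142.6] 26.2 rect [array([ 519.8, -142.8]), array([37.8, 38. ]), np.float64(41.3)] ztop 0.0365 at [ 0.5198 -0.1432  0.0353]
t 28.58 tcp [ 0.5221 -0.1407  0.1208] rot [ 3.1415e+00 -1.0000e-04 -2.4252e+00] w 0.0878 F [0.1 1.  0.2]
(0.521, -0.1415, -0.005, 41) d [1.300e+00 1.000e-01 1.258e+02] r [ 0.0001 -0.0001  0.0008] dist 126 deg 0.0
```

Call:
{"fn": "jog_arm", "kwargs": {"targets": [{"dx": 3,"dy": 0,"dz": 15,"rx": 0,"ry": 0,"rz": 0,"gripper": 0},{"dx": 3,"dy": 0,"dz": 40,"rx": 0,"ry": 0,"rz": 0,"gripper": 0},{"dx": 3,"dy": 0,"dz": 68,"rx": 0,"ry": 0,"rz": 0,"gripper": 0},{"dx": 3,"dy": 0,"dz": 94,"rx": 0,"ry": 0,"rz": 0,"gripper": 0},{"dx": 3,"dy": 0,"dz": 112,"rx": 0,"ry": 0,"rz": 0,"gripper": 0},{"dx": 3,"dy": 0,"dz": 122,"rx": 0,"ry": 0,"rz": 0,"gripper": 0},{"dx": 3,"dy": 0,"dz": 126,"rx": 0,"ry": 0,"rz": 0,"gripper": 0},{"dx": 3,"dy": 0,"dz": 126,"rx": 0,"ry": 0,"rz": 0,"gripper": 0}]}}

```text
t: 29.25
eef_pos: [0.5195, -0.143, -0.0056]
ee_rot: [3.141, -0.001, -2.426]
force: [-0.4, 0.1, 1.0]
width: 0.0877
gripper_force: 0.0
```

Call:
{"fn": "jog_arm", "kwargs": {"force": 25, "targets": [{"dx": 0,"dy": 0,"dz": 0,"rx": 0,"ry": 0,"rz": 0,"gripper": 1},{"dx": 0,"dy": 0,"dz": 0,"rx": 0,"ry": 0,"rz": 0,"gripper": 1},{"dx": 0,"dy": 0,"dz": 0,"rx": 0,"ry": 0,"rz": 0,"gripper": 1},{"dx": 0,"dy": 0,"dz": 0,"rx": 0,"ry": 0,"rz": 0,"gripper": 1},{"dx": 0,"dy": 0,"dz": 0,"rx": 0,"ry": 0,"rz": 0,"gripper": 1},{"dx": 0,"dy": 0,"dz": 0,"rx": 0,"ry": 0,"rz": 0,"gripper": 1},{"dx": 0,"dy": 0,"dz": 0,"rx": 0,"ry": 0,"rz": 0,"gripper": 1},{"dx": 0,"dy": 0,"dz": 0,"rx": 0,"ry": 0,"rz": 0,"gripper": 1}]}}

```text
t: 29.92
eef_pos: [0.5197, -0.143, -0.005]
ee_rot: [-3.142, 0.0, -2.426]
force: [-0.0, -0.4, -0.4]
width: 0.04
gripper_force: 0.0
```

Call:
{"fn": "jog_arm", "kwargs": {"targets": [{"dx": 0,"dy": 0,"dz": 0,"rx": 0,"ry": 0,"rz": 0,"gripper": 1},{"dx": 0,"dy": 0,"dz": 0,"rx": 0,"ry": 0,"rz": 0,"gripper": 1},{"dx": 0,"dy": 0,"dz": -8,"rx": 0,"ry": 0,"rz": 0,"gripper": 1},{"dx": 0,"dy": 0,"dz": -22,"rx": 0,"ry": 0,"rz": 0,"gripper": 1},{"dx": 0,"dy": 0,"dz": -42,"rx": 0,"ry": 0,"rz": 0,"gripper": 1},{"dx": 0,"dy": 0,"dz": -65,"rx": 0,"ry": 0,"rz": 0,"gripper": 1},{"dx": 0,"dy": 0,"dz": -85,"rx": 0,"ry": 0,"rz": 0,"gripper": 1},{"dx": 0,"dy": 0,"dz": -95,"rx": 0,"ry": 0,"rz": 0,"gripper": 1}]}}

```text
t: 30.58
eef_pos: [0.5205, -0.143, 0.0925]
ee_rot: [-3.14, 0.002, -2.426]
force: [0.5, 0.9, -2.6]
width: 0.0379
gripper_force: 25.0
```

```bash
python3 - <<'E'
from h import *
plan([(.472,-.4005,.09,41)])
E
```

```text
t 30.58 tcp [ 0.5205 -0.143   0.0925] rot [-3.1399e+00  2.0000e-03 -2.4255e+00] w 0.0379 F [ 0.5  0.9 -2.6]
(0.472, -0.4005, 0.09, 41) d [ 205.6 -162.4    2.4] r [-0.0017  0.002   0.0005] dist 262 deg 0.2
```

Call:
{"fn": "jog_arm", "kwargs": {"targets": [{"dx": 14,"dy": -11,"dz": 0,"rx": 0,"ry": 0,"rz": 0,"gripper": 1},{"dx": 40,"dy": -31,"dz": 0,"rx": 0,"ry": 0,"rz": 0,"gripper": 1},{"dx": 70,"dy": -55,"dz": 0,"rx": 0,"ry": 0,"rz": 0,"gripper": 1},{"dx": 100,"dy": -79,"dz": 0,"rx": 0,"ry": 0,"rz": 0,"gripper": 1},{"dx": 130,"dy": -103,"dz": 0,"rx": 0,"ry": 0,"rz": 0,"gripper": 1},{"dx": 160,"dy": -126,"dz": 0,"rx": 0,"ry": 0,"rz": 0,"gripper": 1},{"dx": 188,"dy": -148,"dz": 0,"rx": 0,"ry": 0,"rz": 0,"gripper": 1},{"dx": 206,"dy": -162,"dz": 0,"rx": 0,"ry": 0,"rz": 0,"gripper": 1}]}}

```text
t: 31.25
eef_pos: [0.4689, -0.403, 0.0891]
ee_rot: [3.14, -0.001, -2.427]
force: [0.9, 0.8, -2.8]
width: 0.0378
gripper_force: 25.0
```

Call:
{"fn": "jog_arm", "kwargs": {"targets": [{"dx": 0,"dy": 0,"dz": 0,"rx": 0,"ry": 0,"rz": 0,"gripper": 1},{"dx": 0,"dy": 0,"dz": 0,"rx": 0,"ry": 0,"rz": 0,"gripper": 1},{"dx": 0,"dy": 0,"dz": 10,"rx": 0,"ry": 0,"rz": 0,"gripper": 1},{"dx": 0,"dy": 0,"dz": 25,"rx": 0,"ry": 0,"rz": 0,"gripper": 1},{"dx": 0,"dy": 0,"dz": 40,"rx": 0,"ry": 0,"rz": 0,"gripper": 1},{"dx": 0,"dy": 0,"dz": 50,"rx": 0,"ry": 0,"rz": 0,"gripper": 1},{"dx": 0,"dy": 0,"dz": 55,"rx": 0,"ry": 0,"rz": 0,"gripper": 1},{"dx": 0,"dy": 0,"dz": 55,"rx": 0,"ry": 0,"rz": 0,"gripper": 1}]}}

```text
t: 31.92
eef_pos: [0.4699, -0.3993, 0.0333]
ee_rot: [3.139, -0.001, -2.425]
force: [-0.3, -1.0, -2.4]
width: 0.0381
gripper_force: 25.0
```

```bash
python3 - <<'E'
from mw import *
W,H,S,vis,f=meas()
m=(abs(H-28)<5)&(S>150)&(W[...,2]<.016)&(W[...,2]>-.005)&(np.hypot(W[...,0]-.472,W[...,1]+.4)<.085); m[240:]=0
P=W[m]; r=cv2.minAreaRect((P[:,:2]*1000).astype('float32')); print(len(P),r,cv2.boxPoints(r).round(0).tolist())
t=shot('top'); hv=cv2.cvtColor(t['frame'],cv2.COLOR_RGB2HSV)
plan([(.472,-.4005,.0015,41)])
cv2.imwrite('pics/w9.png',f[:,:,::-1])
E
```

```text
7920 ((474.00445556640625, -409.9578857421875), (86.3284912109375, 106.29264831542969), 76.43912506103516) [[412.0, -439.0], [516.0, -464.0], [536.0, -380.0], [432.0, -356.0]]
t 32.02 tcp [ 0.4709 -0.4002  0.0351] rot [-3.1414e+00 -2.0000e-04 -2.4249e+00] w 0.0379 F [ 0.2  0.1 -3.5]
(0.472, -0.4005, 0.0015, 41) d [-0.6 -0.9 33.6] r [-0.0001 -0.0002  0.0011] dist 34 deg 0.1
```

View pics/w9.png

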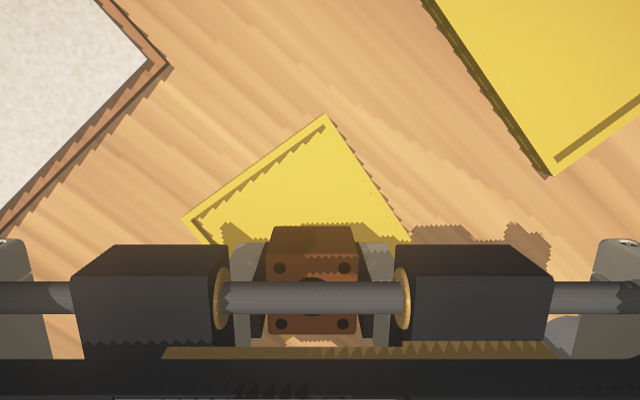

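The wrist view shows the block over the small yellow dish, whose near corner is at (327,113). The bigger yellow dish lies apart at the upper right. The arm stands within about 2 mm of the dish centre found earlier, so I lower it and let go with a small opening.

Call:
{"fn": "jog_arm", "kwargs": {"targets": [{"dx": 0,"dy": 0,"dz": 6,"rx": 0,"ry": 0,"rz": 0,"gripper": 1},{"dx": 0,"dy": 0,"dz": 12,"rx": 0,"ry": 0,"rz": 0,"gripper": 1},{"dx": 0,"dy": 0,"dz": 18,"rx": 0,"ry": 0,"rz": 0,"gripper": 1},{"dx": 0,"dy": 0,"dz": 24,"rx": 0,"ry": 0,"rz": 0,"gripper": 1},{"dx": 0,"dy": 0,"dz": 29,"rx": 0,"ry": 0,"rz": 0,"gripper": 1},{"dx": 0,"dy": 0,"dz": 31,"rx": 0,"ry": 0,"rz": 0,"gripper": 1},{"dx": 0,"dy": 0,"dz": 32,"rx": 0,"ry": 0,"rz": 0,"gripper": 1},{"dx": 0,"dy": 0,"dz": 32,"rx": 0,"ry": 0,"rz": 0,"gripper": 1}]}}

```text
t: 32.68
eef_pos: [0.4703, -0.4005, 0.0025]
ee_rot: [3.141, -0.0, -2.426]
force: [-0.3, 0.5, -2.5]
width: 0.0375
gripper_force: 25.0
```

```bash
python3 - <<'E'
from h import *
plan([(.472,-.4005,.0015,41)])
E
```

```text
t 32.68 tcp [ 0.4703 -0.4005  0.0025] rot [ 3.1411e+00 -3.0000e-04 -2.4258e+00] w 0.0375 F [-0.3  0.5 -2.5]
(0.472, -0.4005, 0.0015, 41) d [-1.2 -1.1  1. ] r [ 0.0005 -0.0003  0.0002] dist 2 deg 0.0
```

Call:
{"fn": "jog_arm", "kwargs": {"targets": [{"dx": -1,"dy": -1,"dz": 0.5,"rx": 0,"ry": 0,"rz": 0,"gripper": 1},{"dx": -1,"dy": -1,"dz": 1.2,"rx": 0,"ry": 0,"rz": 0,"gripper": 1},{"dx": -1,"dy": -1,"dz": 1.2,"rx": 0,"ry": 0,"rz": 0,"gripper": 1},{"dx": -1,"dy": -1,"dz": 1.2,"rx": 0,"ry": 0,"rz": 0,"gripper": 0.4},{"dx": -1,"dy": -1,"dz": 1.2,"rx": 0,"ry": 0,"rz": 0,"gripper": 0.4},{"dx": -1,"dy": -1,"dz": 1.2,"rx": 0,"ry": 0,"rz": 0,"gripper": 0.4},{"dx": -1,"dy": -1,"dz": 1.2,"rx": 0,"ry": 0,"rz": 0,"gripper": 0.4},{"dx": -1,"dy": -1,"dz": 1.2,"rx": 0,"ry": 0,"rz": 0,"gripper": 0.4}]}}

```text
t: 33.35
eef_pos: [0.4721, -0.4006, 0.0019]
ee_rot: [-3.141, 0.0, -2.426]
force: [0.9, -0.1, 1.0]
width: 0.0524
gripper_force: 0.0
```

Call:
{"fn": "jog_arm", "kwargs": {"targets": [{"dx": 0,"dy": 0,"dz": -8,"rx": 0,"ry": 0,"rz": 0,"gripper": 0.4},{"dx": 0,"dy": 0,"dz": -22,"rx": 0,"ry": 0,"rz": 0,"gripper": 0.4},{"dx": 0,"dy": 0,"dz": -45,"rx": 0,"ry": 0,"rz": 0,"gripper": 0.4},{"dx": 0,"dy": 0,"dz": -75,"rx": 0,"ry": 0,"rz": 0,"gripper": 0.4},{"dx": 0,"dy": 0,"dz": -110,"rx": 0,"ry": 0,"rz": 0,"gripper": 0.4},{"dx": 0,"dy": 0,"dz": -145,"rx": 0,"ry": 0,"rz": 0,"gripper": 0.4},{"dx": 0,"dy": 0,"dz": -165,"rx": 0,"ry": 0,"rz": 0,"gripper": 0.4},{"dx": 0,"dy": 0,"dz": -170,"rx": 0,"ry": 0,"rz": 0,"gripper": 0.4}]}}

```text
t: 34.02
eef_pos: [0.4738, -0.4018, 0.1775]
ee_rot: [-3.134, 0.002, -2.425]
force: [-0.5, -0.5, 0.4]
width: 0.0528
gripper_force: 0.0
```

Call:
{"fn": "jog_arm", "kwargs": {"targets": [{"dx": 0,"dy": 0,"dz": 0,"rx": 0,"ry": 0,"rz": 0,"gripper": 0.4},{"dx": 0,"dy": 0,"dz": 0,"rx": 0,"ry": 0,"rz": 0,"gripper": 0.4},{"dx": 0,"dy": 0,"dz": 0,"rx": 0,"ry": 0,"rz": 0,"gripper": 0.4},{"dx": 0,"dy": 0,"dz": 0,"rx": 0,"ry": 0,"rz": 0,"gripper": 0.4},{"dx": 0,"dy": 0,"dz": 0,"rx": 0,"ry": 0,"rz": 0,"gripper": 0.4},{"dx": 0,"dy": 0,"dz": 0,"rx": 0,"ry": 0,"rz": 0,"gripper": 0.4},{"dx": 0,"dy": 0,"dz": 0,"rx": 0,"ry": 0,"rz": 0,"gripper": 0.4},{"dx": 0,"dy": 0,"dz": 0,"rx": 0,"ry": 0,"rz": 0,"gripper": 0.4}]}}

```text
t: 34.68
eef_pos: [0.4718, -0.4005, 0.1713]
ee_rot: [3.141, -0.0, -2.426]
force: [0.2, 0.9, -0.8]
width: 0.0527
gripper_force: 0.0
```

```bash
python3 - <<'E'
from c import *
part(.472,-.4005,.034,.06)
d=shot('wrist'); W=cloud(d); h=cv2.cvtColor(d['frame'],cv2.COLOR_RGB2HSV); m=(abs(h[...,0].astype(int)-27)<6)&(h[...,1]>150)&(abs(W[...,2]-.009)<.005)&(np.hypot(W[...,0]-.472,W[...,1]+.4)<.085); m[240:]=0
m=cv2.morphologyEx(m.astype('uint8'),cv2.MORPH_OPEN,np.ones((3,3)))>0
print('dish',cv2.minAreaRect((W[m][:,:2]*1000).astype('float32')))
t=shot('top'); T=cloud(t)
for n,x,y,a,b,r in [('ringg',.4215,-.2169,.015,.05,.035),('capg',.4377,-.0367,.01,.05,.03),('blockg',.5199,.0389,.028,.05,.03),('cap',.677,.1178,.025,.05,.03),('green',.466,.3716,.052,.066,.1)]:
    q=(np.hypot(T[...,0]-x,T[...,1]-y)<r)&(T[...,2]>a)&(T[...,2]<b); P=T[q]; print(n,q.sum(),P.mean(0).round(4) if q.sum() else '')
print(arm.get_state()['force'])
E
```

```text
part 1846 circ [ 472.  -399.5] 26.1 rect [array([ 471.9, -399.6]), array([37.9, 37.8]), np.float64(40.6)] ztop 0.0423 at [ 0.4712 -0.4008  0.0412]
dish ((471.9742431640625, -402.67254638671875), (99.58293914794922, 99.77412414550781), 76.44853973388672)
ringg 78 [ 0.4331 -0.2036  0.0277]
capg 252 [ 0.4377 -0.0367  0.0303]
blockg 235 [0.5199 0.0389 0.0335]
cap 228 [0.6757 0.1148 0.0363]
green 2781 [0.4655 0.3734 0.0566]
[0.42823173 0.60920458 0.58027709]
```

All three parts and the tray are in place. The block is 3 mm from the dish centre, and the grey cap and block have not moved. The grey ring is partly hidden by the arm in this view, and nothing came near it. I hand the job in.

```bash
python3 -c "
from station import arm
print(arm.job_done())"
```

```text
the job is handed in; nothing more can be done
None
```

I handed the job in at about 35 s with the bronze ring, cap and block upright within about 3 mm of their centres and the green tray seated level on the blue one; the verdict was not shown, and the grey ring was half hidden in the last picture, so I could not confirm it stayed put.

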